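Probe the wear dimple of a test plate with the bench depth gauge

TASK

Draw the test plate with the round dimple straight out of the dust rack, set it flat on the near end of the depth gauge's stage with the dimple about 60 mm short of the probe tip, and let go. Then take it by its upright tab, slide it along the stage, without lifting it, until the dimple is centred under the probe tip, and let go. Finally press the gauge's plunger head fully down to its stop so that the tip goes into the dimple, keep it there for half a second and let it spring back up; do not press it before the dimple is under the tip, and leave the plate with the long slot and everything else on the table where they are.

Things in the scene. Friction and masses are not known exactly. Their poses are not given: they have to be found in the camera images.
- dimple_plate: Aluminium plate 150 mm long (its x), 50 wide (y), 16 thick, 0.2-0.42 kg; round blind dimple near its nose (+x), upright tab near its tail. Origin: centre of underside, z up. Starts on the table in either rack bay, nose away from the robot, tab under the roof; grip the nose half across its width, 20-25 mm nose-ward of centre; draw out along +x 55 mm or more before raising it over 20 mm.
- dimple (a point): Centre of the round dimple (18 mm across, 8 mm deep, dark floor, inside an engraved ring 32 mm across) at the plate's top face: 50 mm from the plate's centre along its +x, 16 mm above its underside.
- tab (a point): Point on the upright tab of the dimple plate for gripping: 60 mm from the plate's centre along its -x, 40 mm above the underside. The tab is a block 30 mm along the plate's x, 12 mm thick along its y, rising from the plate's top face (16 mm) to 57 mm above the underside.
- gauge: Fixed depth gauge. Origin on the table straight below the probe tip. Steel stage, top at 25 mm, from 180 mm at its -x (near end, towards the robot) to 50 mm at +x, 100 mm wide. White column, 175 mm tall, centred 92 mm to its -y; from it an arm, 36 mm wide along x, 135 to 175 mm above the table, reaches over the stage to 23 mm past the tip. Plates slide in along its +x.
- probe_tip (a point): Point of the vertical probe rod (5 mm thick at the end, 12 mm above that) which hangs from the arm; when up it is 53 mm above the table, that is 12 mm above the top of a plate on the stage. Moves with the plunger.
- probe_head (a point): Centre of the top of the round black plunger head (42 mm across), straight above the probe tip, 220 mm above the table when up.
- probe (a joint): Plunger travel in m: 0 up, grows as the head is pressed down, stop at 0.016. A spring returns it: about 4 N to start, 9 N at the stop. At the stop the tip is 4 mm below the top face of a plate on the stage, so it gets there only inside a dimple.
- rack: Fixed aluminium dust rack, no floor, two bays side by side along its y (centres at -56 and +56 mm). Origin on the table under the middle of its roof: 90 mm along x, 236 along y, underside at 85 mm, top at 93 mm. Open towards its +x, where the plates' noses stick out. Walls at both ends, between the bays and at the back.
- slot_plate: The other plate in the rack, same size, mass and tab, but with a long slot (62 x 18 mm) in place of the round dimple. To be left. Origin: centre of the underside.
- wash_bottle: White plastic bottle, 72 mm across, 150 mm tall. Bystander. Origin: centre of the underside.
- reagent_bottle: Amber bottle, 60 mm across, 120 mm tall. Bystander. Origin: centre of the underside.
- powder_jar: White jar, 70 mm across, 80 mm tall. Bystander. Origin: centre of the underside.
- beaker: Glass beaker, 70 mm across, 85 mm tall. Bystander. Origin: centre of the underside.
- dish: Flat glass dish, 90 mm across, 16 mm tall. Bystander. Origin: centre of the underside.
- spatula: Thin steel lab spatula, 170 mm long (its x), lying on the table. Bystander. Origin: its middle, at the table.
There are look-alikes about, which are no part of the job. Leave any pink look-alike of the dimple_plate alone.

How it is judged:
By the outcome, as a careful person would: the job done as asked, in the order asked, and still so for the second after the job is handed in, with the robot touching nothing.
It also fails if it takes over 56 s, if anything falls off the work surface, if the arm or the gripper's body presses on something with over 40 N, if the wrist force passes 120 N, or if a joint passes its speed limit or range.

ROBOT

A 7-joint arm with a two-finger parallel gripper is mounted at the origin on the work surface. World frame = base frame: x ahead of the robot, y to its left, z up, the work surface at z = 0. Lengths are in mm, angles in degrees, forces in N, time in s.
With the tool pointing down it reaches from about 375 to 925 mm from the base axis. Payload 3.1 kg.
Tool frame: the origin (TCP) lies midway between the tips of the shut fingers; the grasp point (between the pads) lies 19 mm behind it; x points along the fingers, y is the direction in which the jaws open and shut, and the axes are right-handed (so a half turn about x gives the same grasp; the last joint's range is limited). The gripper opens to 85 mm and grips with 20 to 120 N. Pads are 22 mm wide; open, the fingers measure 114 mm over their backs; the gripper's body (76 mm by 85 mm) begins 54 mm behind the grasp point. The pads swing forward as they close: fully open they stand 13 mm farther back than shut.
Start: joints at [-75.161, 21.939, 2.515, 91.553, -1.026, 66.532, -2.859], TCP at [227.008, 609.073, 231.269] pointing down, gripper open.
Joint ranges: [-149.38, 149.38], [-23.57, 123.04], [-84.95, 90], [0, 143.3], [-89.99, 269.99], [3.08, 112.72], [-163.45, 163.45]. Speed limits (degrees/s): [159.86, 159.86, 180, 180, 180, 180, 180].

INTERFACE

Orientations are given as [roll, pitch, yaw] about the fixed x, y, z axes, in that order (R = Rz(yaw) Ry(pitch) Rx(roll)).
In Python, from station import r gives the robot as it stands. The module is installed in compiled form; this text tells all that it offers.
- The arm moves only by the tool apply_moves, never from a script. Its argument "steps" is a list of rows, each a list of 5 numbers: the shift along the tool's x, y, z each as a share of 0.03 m, from -1 to 1, then the turn about the tool's x as a share of 0.12 rad, from -1 to 1, then the gripper command: -1 is shut, 1 is fully open, values between are in proportion. In form: [[tx, ty, tz, twist, claw], ...]. A call has 1 to 20 rows; each row shifts and turns the pose as measured when the row begins, along the tool's axes as they then stand; what a row does not reach is not made up. A row lasts 1/12 s, in which the tool goes at most 41.7 mm and 7.16 degrees, less where a joint would pass 70% of its speed; a pose out of reach is approached as far as the arm can. A call with a number of a shift or a turn outside -1 to 1 is refused whole. A call with a gripper value outside its range is refused whole. The fingers move at their own pace and stop on an object; "squeeze" is the grip in N (left out, the last holds). Time passes only in rows, so rows that do not move let the fingers close. It gives the time, the measured TCP pose, the force and the opening at its end, in the units of the state.
- r.sense(): the state, without advancing time (a new reading comes with each control period).
- r.snapshot(name): name is "scene" or "side" or "wrist"; returns (picture, depth): 384x512x3 uint8, red, green, blue; 384x512 float32, mm along the optical axis (not along the pixel's ray), 0 where there is no reading.
- r.camera_model(name): a dict with "mtx" (3x3 intrinsics, pixels), "k1" (the pictures are not rectified: a ray, as slopes to the right and down, at radius r is drawn at 1 + k1 r^2 times it, then the intrinsics apply), "T" (4x4, takes a point from camera to world coordinates); the wrist camera has in their place "hand_eye" (4x4, takes a point from camera to tool coordinates, whose origin is the TCP and whose axes are the tool frame's). Camera axes: x right, y up, looking along -z (the intrinsics and any distortion apply to the point x, -y, -z); pixel columns grow to the right and rows downward; lengths in mm; the calibration is good to about 2 mm. A picture is of the moment at which its call begins: read the wrist's pose just before it. camera_model takes no time and is no camera call.
- r.sign_off(): hands the job in, once; it reports no verdict.
The state is a dict: "clock": time; "q": joint angles; "qd": joint speeds; "tau": joint torques, N m; "eef_pos": TCP position; "eef_rot": TCP orientation; "ft_force": force on the tool from outside, world axes, zero at the start; "wrist_torque": the same for the moment, N m; "gripper_width": opening from 0.0 (shut) to 1.0 (fully open).
Only numpy, scipy, OpenCV 4.12 (cv2) and the standard library are available. Lean on these libraries where they do the work, as an engineer would, in place of code of your own. Each camera call takes 0.05 s, during which the arm holds its last target.

## Working session

There is one attempt and no reset: what is moved stays moved. The work goes in short steps, Python scripts to look and compute and a tool call to move; the robot and the scene stay as the last step left them, time stands still between calls to the robot, and variables do not carry over. Pictures are saved under pics/ and viewed, and the job is handed in when it is done.

Besides the shell and the picture viewer there is one more tool, called after "Emit:" by a JSON object that holds its "method" and its "body", one argument or row to a line. apply_moves: Moves the arm, as the interface text tells. Shift numbers are shares of 0.03 m and turn numbers shares of 0.12 rad, none past 1 either way. Its arguments: {"type":"object","properties":{"steps":{"type":"array","items":{"type":"array","items":{"type":"number"}}},"squeeze":{"type":"number"}},"required":["steps"]}

```bash
mkdir -p pics; cat > h.py <<'E'
import numpy as np, cv2
from station import r
from scipy.spatial.transform import Rotation as R
def Tw(name,s=None):
    m=r.camera_model(name)
    if 'T' in m: return m,np.array(m['T'])
    s=s or r.sense(); T=np.eye(4); T[:3,:3]=R.from_euler('xyz',s['eef_rot'],degrees=True).as_matrix(); T[:3,3]=s['eef_pos']
    return m,T@np.array(m['hand_eye'])
def ray(m,uv):
    K=np.array(m['mtx'],float); k=m['k1']
    p=cv2.undistortPoints(np.array([[uv]],float),K,np.array([k,0,0,0,0.]))[0,0]
    return np.array([p[0],-p[1],-1.])
def at_z(m,T,uv,z):
    d=T[:3,:3]@ray(m,uv); o=T[:3,3]; return o+d*(z-o[2])/d[2]
def at_d(m,T,uv,d): return T[:3,:3]@(ray(m,uv)*d)+T[:3,3]
def proj(m,T,P):
    c=T[:3,:3].T@(np.array(P,float)-T[:3,3]); x,y=c[0]/-c[2],-c[1]/-c[2]; f=1+m['k1']*(x*x+y*y)
    q=np.array(m['mtx'])@[x*f,y*f,1]; return q[:2]
def snap(name,fn):
    s=r.sense(); im,d=r.snapshot(name); m,T=Tw(name,s)
    np.savez(f'pics/{fn}.npz',im=im,d=d,T=T); cv2.imwrite(f'pics/{fn}.png',im[:,:,::-1]); return im,d,m,T
def load(name,fn):
    z=np.load(f'pics/{fn}.npz'); return z['im'],z['d'],r.camera_model(name),z['T']
def crop(fn,u0,v0,u1,v1,k,out):
    im=cv2.imread(f'pics/{fn}.png')[v0:v1,u0:u1]; cv2.imwrite(f'pics/{out}.png',cv2.resize(im,None,fx=k,fy=k,interpolation=cv2.INTER_CUBIC))
E
python3 - <<'E'
from h import *
for n in ['scene','side','wrist']:
    im,d,m,T=snap(n,n+'0'); print(n,m['k1'],np.array(m['mtx']).round(1).tolist(),T.round(2).tolist())
print(r.sense())
E
```

```text
scene 0.004581220058011496 [[359.8, 0.0, 254.0], [0.0, 359.8, 188.7], [0.0, 0.0, 1.0]] [[0.7, -0.46, 0.54, 1112.69], [0.72, 0.46, -0.52, -571.93], [-0.01, 0.76, 0.66, 829.23], [0.0, 0.0, 0.0, 1.0]]
side 0.0220237112746425 [[386.4, 0.0, 251.9], [0.0, 386.4, 193.1], [0.0, 0.0, 1.0]] [[0.96, 0.19, -0.21, 338.47], [-0.28, 0.66, -0.69, -869.71], [0.01, 0.72, 0.69, 937.86], [0.0, 0.0, 0.0, 1.0]]
wrist -0.07213349424556036 [[315.1, 0.0, 258.6], [0.0, 315.1, 191.5], [0.0, 0.0, 1.0]] [[0.35, -0.89, -0.29, 151.22], [0.94, 0.33, 0.11, 637.01], [-0.0, -0.31, 0.95, 373.13], [0.0, 0.0, 0.0, 1.0]]
{'clock': 0.15, 'q': array([-75.16204298,  21.98241638,   2.51177956,  91.62859426,
        -1.024614  ,  66.53044789,  -2.85959782]), 'qd': array([ 0.0156307 , -0.22962654, -0.00569298, -0.34204046,  0.01132296,
       -0.11339863, -0.06399948]), 'tau': array([ 1.71810778e-03, -4.34053338e+01,  1.02664635e+00, -2.49980950e+01,
        1.07314502e-02,  7.21097313e-03, -1.44793468e-06]), 'eef_pos': array([226.75483945, 608.37944372, 230.16042217]), 'eef_rot': array([ -86.67651002,   89.88101479, -107.11349713]), 'ft_force': array([-0.7203495 , -0.27571311, -0.88828426]), 'wrist_torque': array([ 0.0070999 ,  0.01877283, -0.00902639]), 'gripper_width': 0.999738490656061}
```

View pics/scene0.png

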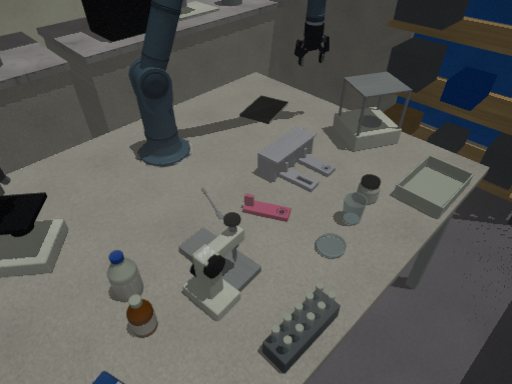

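View pics/side0.png

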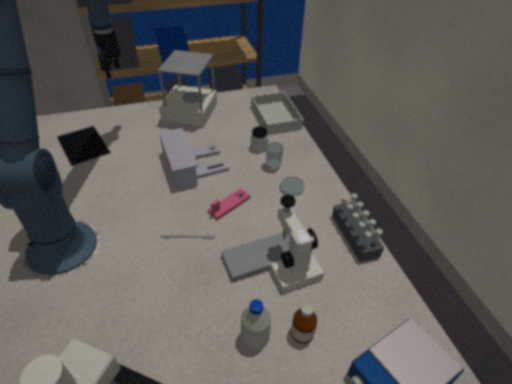

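View pics/wrist0.png

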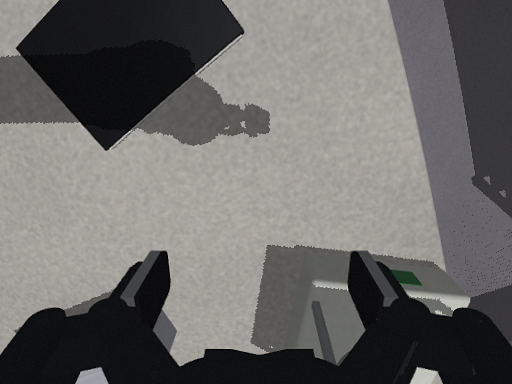

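```bash
python3 - <<'E'
from h import *
crop('scene0',235,110,365,215,6,'c1'); crop('side0',145,115,255,225,6,'c2'); crop('scene0',165,180,285,325,4,'c3');crop('side0',210,180,340,300,5,'c4')
E
```

```text
(no output)
```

View pics/c1.png

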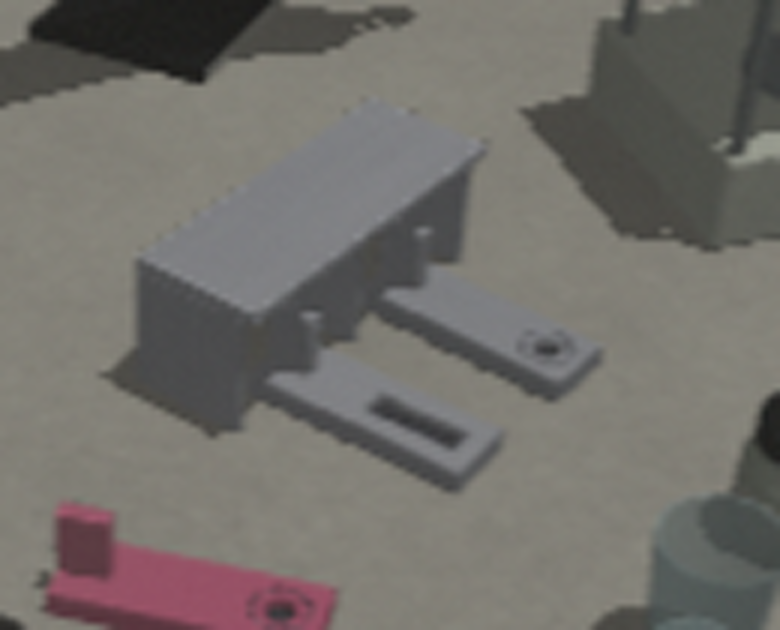

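View pics/c2.png

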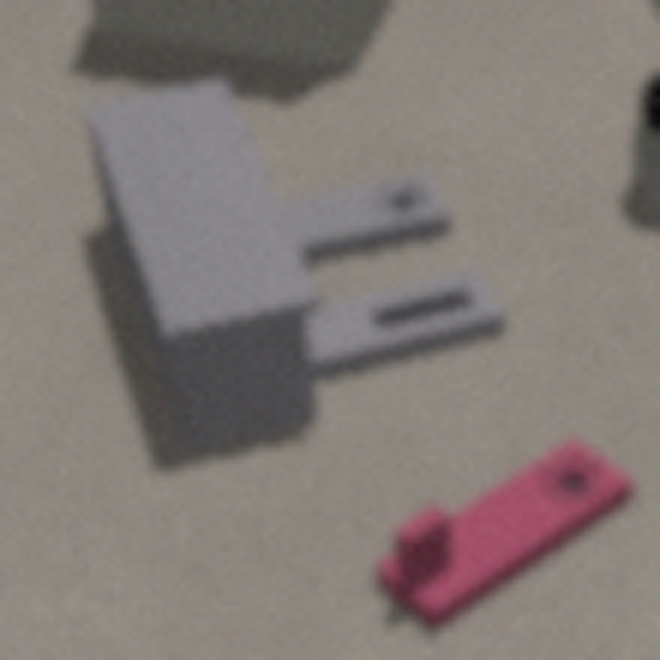

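View pics/c3.png

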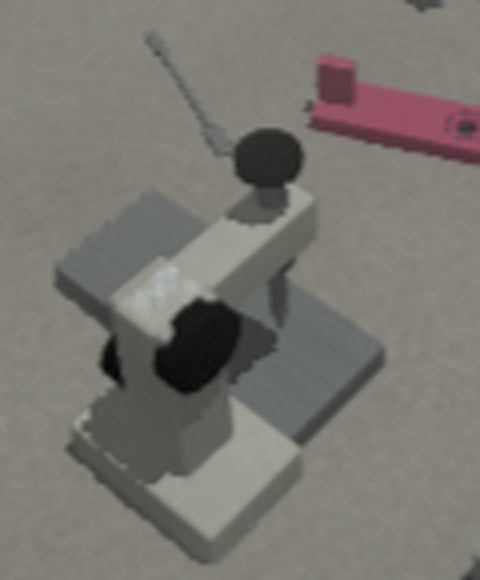

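View pics/c4.png

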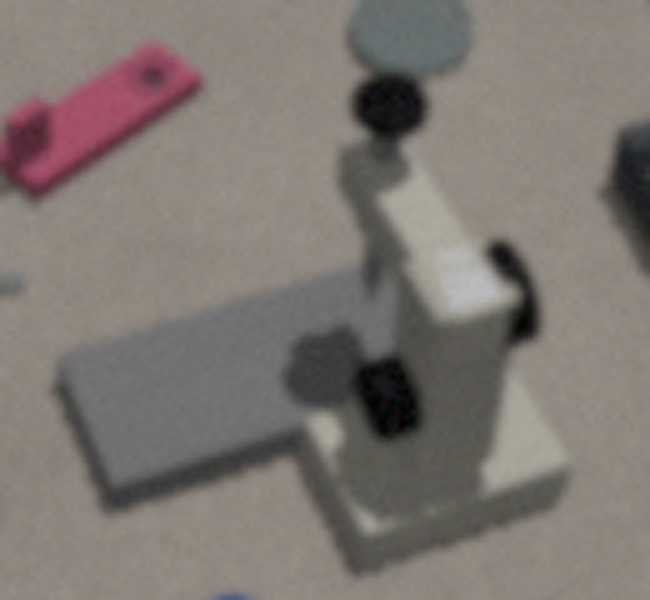

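```bash
cat > m1.py <<'E'
from h import *
def S(n,fn,c,k,o,z):
    im,d,m,T=load(n,fn); uv=((c[0]+.5)/k-.5+o[0],(c[1]+.5)/k-.5+o[1]); return at_z(m,T,uv,z)
sc=lambda p,z:S('scene','scene0',p,6,(235,110),z)
si=lambda p,z:S('side','side0',p,6,(145,115),z)
print('dimple',sc((548,348),16),si((404,200),16))
print('roof sc',[sc(p,93)[:2].round(1).tolist() for p in [(372,100),(487,148),(258,315),(137,260)]])
print('roof si',[si(p,93)[:2].round(1).tolist() for p in [(90,115),(228,82),(312,303),(168,333)]])
print('nose sc',[sc(p,16)[:2].round(1).tolist() for p in [(602,352),(553,388)]])
print('nose si',[si(p,16)[:2].round(1).tolist() for p in [(427,178),(449,215)]])
g=lambda p,z:S('scene','scene0',p,4,(165,180),z)
gi=lambda p,z:S('side','side0',p,5,(210,180),z)
print('stage sc',[g(p,25)[:2].round(1).tolist() for p in [(152,192),(56,268),(384,350),(300,442)]])
print('stage si',[gi(p,25)[:2].round(1).tolist() for p in [(62,355),(112,490)]])
print('head',g((268,157),220),gi((390,105),220))
print('tip',g((281,326),53),gi((371,300),53))
E
python3 m1.py
```

```text
dimple [539.81745808 346.72618218  16.        ] [535.73159782 346.11950559  16.        ]
roof sc [[353.4, 391.3], [442.1, 398.2], [459.0, 168.7], [372.1, 158.2]]
roof si [[348.3, 382.5], [436.8, 396.0], [448.8, 163.4], [366.5, 158.8]]
nose sc [[565.6, 366.7], [565.8, 317.2]]
nose si [[555.4, 365.7], [560.6, 322.6]]
stage sc [[463.0, -166.9], [472.8, -262.2], [690.3, -145.6], [703.1, -235.1]]
stage si [[459.2, -165.4], [464.9, -264.7]]
head [ 646.789782   -199.18198196  220.        ] [ 637.14646307 -201.26040322  220.        ]
tip [ 642.72808471 -195.41592413   53.        ] [ 639.87299366 -196.6527977    53.        ]
```

```bash
cat >> h.py <<'E'
def plan(target,yawj=None,n=None):
    """world target TCP; yawj = wanted heading (deg) of jaw axis (tool y); prints total shares"""
    s=r.sense(); M=R.from_euler('xyz',s['eef_rot'],degrees=True).as_matrix(); p=np.array(s['eef_pos'])
    a=np.degrees(np.arctan2(M[1,1],M[0,1])); 
    print('clock %.2f'%s['clock'],'p',p.round(1),'jaw heading %.2f'%a,'xaxis',M[:,0].round(4),'y',M[:,1].round(3),'z',M[:,2].round(3),'w %.3f'%s['gripper_width'],'F',np.round(s['ft_force'],1))
    d=np.array(target)-p; sh=M.T@d/30
    tw=0
    if yawj is not None:
        dy=(yawj-a+90)%180-90; tw=-dy/np.degrees(.12)   # tool x down
        print('dyaw',dy,'twist shares',tw)
    print('shares tool xyz',sh.round(3))
E
python3 - <<'E'
from h import *
plan([510,345,150],94.4)
im,d,m,T=load('scene','scene0')
for uv in [(365,90),(345,82),(408,98),(345,140),(313,30)]: print(uv, at_d(m,T,uv,d[uv[1],uv[0]]).round(0))
E
```

```text
clock 0.15 p [226.8 608.4 230.2] jaw heading 69.56 xaxis [-6.e-04 -2.e-03 -1.e+00] y [ 0.349  0.937 -0.002] z [ 0.937 -0.349  0.   ] w 1.000 F [-0.7 -0.3 -0.9]
dyaw 24.836994261475553 twist shares -3.6123943846807154
shares tool xyz [ 2.684 -4.924 11.912]
(365, 90) [513. 573. 235.]
(345, 82) [398. 617. 215.]
(408, 98) [627. 695. 200.]
(345, 140) [479. 556.  10.]
(313, 30) [247. 581. 386.]
```

Emit:
{"method": "apply_moves", "body": {
  "steps": [
    [0, -0.82, 0.9, 0, 1],
    [0, -0.82, 0.9, 0, 1],
    [0, -0.82, 0.9, 0, 1],
    [0, -0.82, 0.9, 0, 1],
    [0, -0.82, 0.9, 0, 1],
    [0, -0.82, 0.9, 0, 1],
    [0.35, 0, 0.93, 0, 1],
    [0.35, 0, 0.93, 0, 1],
    [0.35, 0, 0.93, 0, 1],
    [0.35, 0, 0.93, 0, 1],
    [0.35, 0, 0.93, 0, 1],
    [0.35, 0, 0.93, 0, 1],
    [0.35, 0, 0.93, 0, 1],
    [0, 0, 0, -0.9, 1],
    [0, 0, 0, -0.9, 1],
    [0, 0, 0, -0.9, 1],
    [0, 0, 0, -0.9, 1],
    [0, 0, 0, 0, 1]
  ]
}}

```text
clock: 1.65
eef_pos: [517.2, 328.9, 142.4]
eef_rot: [-140.5, 89.1, -134.9]
ft_force: [0.2, -1.0, 0.4]
gripper_width: 0.998
```

```bash
python3 - <<'E'
from h import *
plan([510,345,150],94.4)
snap('wrist','w1')
E
```

```text
clock 1.65 p [517.2 328.9 142.4] jaw heading 95.65 xaxis [-0.0111 -0.0112 -0.9999] y [-0.098  0.995 -0.01 ] z [ 0.995  0.098 -0.012] w 0.998 F [ 0.2 -1.   0.4]
dyaw -1.2468681032613063 twist shares 0.18134961450005369
shares tool xyz [-0.255  0.555 -0.188]
```

View pics/w1.png

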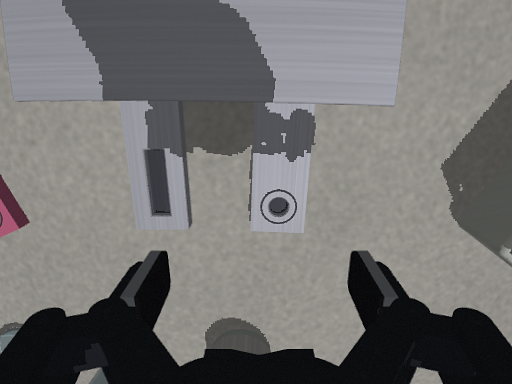

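```bash
python3 - <<'E'
from h import *
crop('w1',225,100,345,245,4,'c5')
E
```

```text
(no output)
```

View pics/c5.png

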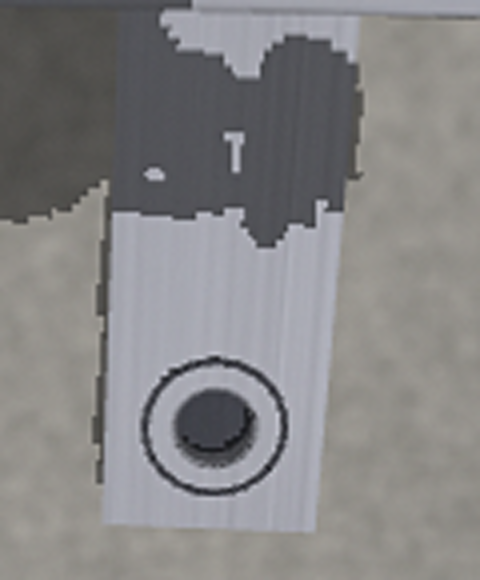

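```bash
python3 - <<'E'
from h import *
im,d,m,T=load('wrist','w1')
f=lambda c:at_z(m,T,((c[0]+.5)/4-.5+225,(c[1]+.5)/4-.5+100),16)
P={k:f(c) for k,c in dict(ring=(215,426),nl=(104,523),nr=(316,531),l1=(113,210),r1=(343,210),l2=(119,40),r2=(359,40)).items()}
for k,v in P.items(): print(k,v.round(1))
for a,b in [('nl','l1'),('nr','r1'),('nl','l2'),('nr','r2')]:
    v=P[a]-P[b]; print(a,b,np.degrees(np.arctan2(v[1],v[0])))
v=P['nr']-P['nl']; print('nose perp',np.degrees(np.arctan2(v[1],v[0]))-90, np.linalg.norm(v), (P['nr']+P['nl'])/2)
print(d[206,279], d[160,290], at_d(m,T,(290,180),d[180,290]))
E
```

```text
ring [535.8 348.2  16. ]
nl [562.5 325.2  16. ]
nr [559.5 374.9  16. ]
l1 [488.6 320.4  16. ]
r1 [483.5 370.   16. ]
l2 [452.6 318.3  16. ]
r2 [447.5 368.2  16. ]
nl l1 3.711638312719077
nr r1 3.713690371231182
nl l2 3.6021112068543126
nr r2 3.4510471025478067
nose perp 3.4701059425326832 49.85006587787473 [561.02637138 350.04772103  16.        ]
296.218 274.40564 [510.07020436 355.52843791  16.48024284]
```

```bash
python3 - <<'E'
from h import *
plan([508.5,346.7,20],93.6)
E
```

```text
clock 1.70 p [517.  328.9 142.4] jaw heading 95.44 xaxis [-0.0113 -0.0113 -0.9999] y [-0.095  0.995 -0.01 ] z [ 0.995  0.095 -0.012] w 0.996 F [-0.4 -0.7 -0.3]
dyaw -1.8406278470037307 twist shares 0.2677084686175796
shares tool xyz [ 4.077  0.659 -0.177]
```

Emit:
{"method": "apply_moves", "body": {
  "steps": [
    [0, 0.35, -0.1, 0.25, 1],
    [0, 0.35, -0.1, 0, 1],
    [0.8, 0, 0, 0, 1],
    [0.8, 0, 0, 0, 1],
    [0.8, 0, 0, 0, 1],
    [0.8, 0, 0, 0, 1],
    [0.7, 0, 0, 0, 1],
    [0, 0, 0, 0, 1]
  ]
}}

```text
clock: 2.37
eef_pos: [507.8, 357.4, 24.6]
eef_rot: [-152.1, 89.6, -148.9]
ft_force: [-1.2, -1.2, -1.8]
gripper_width: 0.998
```

```bash
python3 - <<'E'
from h import *
plan([508.5,346.7,0],93.6)
snap('wrist','w2')
E
```

```text
clock 2.37 p [507.8 357.4  24.6] jaw heading 93.15 xaxis [-0.0053 -0.0032 -1.    ] y [-0.055  0.998 -0.003] z [ 0.998  0.055 -0.005] w 0.998 F [-1.2 -1.2 -1.8]
dyaw 0.4536126550366788 twist shares -0.06597528632586071
shares tool xyz [ 0.82  -0.355  0.009]
```

View pics/w2.png

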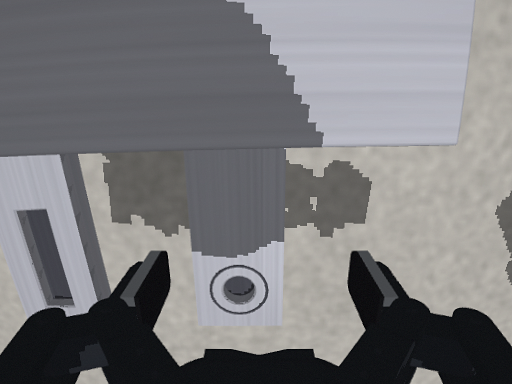

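```bash
python3 - <<'E'
from h import *
im,d,m,T=load('wrist','w2')
for c in [(239,289.5),(198.5,326),(281,323.5),(188,200),(284,200)]: print(c,at_z(m,T,c,16).round(1))
plan([508.5,346.7,0],93.6)
E
```

```text
(239, 289.5) [536.2 348.3  16. ]
(198.5, 326) [563.8 324.8  16. ]
(281, 323.5) [558.9 374.   16. ]
(188, 200) [483.7 320.2  16. ]
(284, 200) [480.9 369.4  16. ]
clock 2.42 p [508.7 358.4  26.4] jaw heading 93.17 xaxis [-0.0035 -0.0014 -1.    ] y [-0.055  0.998 -0.001] z [ 0.998  0.055 -0.004] w 0.998 F [1.  0.5 0.4]
dyaw 0.4289988320821152 twist shares -0.062395350892026594
shares tool xyz [ 0.881 -0.387 -0.024]
```

Emit:
{"method": "apply_moves", "body": {
  "steps": [
    [0, -0.2, 0, -0.06, 1],
    [0, -0.17, 0, 0, 1],
    [0, 0, 0, 0, 1],
    [0, 0, 0, 0, 1]
  ]
}}

```text
clock: 2.75
eef_pos: [511.8, 349.4, 31.3]
eef_rot: [49.2, 89.8, 52.8]
ft_force: [-0.3, 0.7, -0.1]
gripper_width: 0.997
```

```bash
python3 - <<'E'
from h import *
plan([508.5,346.7,1],93.6)
E
```

```text
clock 2.75 p [511.8 349.4  31.3] jaw heading 93.63 xaxis [ 0.0023  0.0031 -1.    ] y [-0.063  0.998  0.003] z [0.998 0.063 0.003] w 0.997 F [-0.3  0.7 -0.1]
dyaw -0.025633075364837055 twist shares 0.0037281796877354444
shares tool xyz [ 1.011 -0.085 -0.118]
```

Emit:
{"method": "apply_moves", "body": {
  "steps": [
    [0.5, -0.09, -0.1, 0, 1],
    [0.4, 0, 0, 0, 1],
    [0.1, 0, 0, 0, 1]
  ]
}}

```text
clock: 3.0
eef_pos: [514.0, 348.8, 6.3]
eef_rot: [37.4, 89.1, 40.9]
ft_force: [-0.5, -0.3, 0.2]
gripper_width: 0.998
```

```bash
python3 - <<'E'
from h import *
plan([508.5,346.7,1],93.6)
E
```

```text
clock 3.00 p [514.  348.8   6.3] jaw heading 93.50 xaxis [ 0.012   0.0104 -0.9999] y [-0.061  0.998  0.01 ] z [0.998 0.061 0.013] w 0.998 F [-0.5 -0.3  0.2]
dyaw 0.10010257743546447 twist shares -0.014559329716511972
shares tool xyz [ 0.175 -0.06  -0.189]
```

Emit:
{"method": "apply_moves", "body": {
  "steps": [
    [0.2, -0.06, -0.2, 0, 1],
    [0.05, 0, 0, 0, 1]
  ]
}}

```text
clock: 3.17
eef_pos: [508.4, 346.7, -1.5]
eef_rot: [37.4, 89.1, 40.9]
ft_force: [-0.2, 0.0, 0.2]
gripper_width: 0.998
```

```bash
python3 - <<'E'
from h import *
plan([508.5,346.7,1],93.6)
E
```

```text
clock 3.17 p [508.4 346.7  -1.5] jaw heading 93.46 xaxis [ 0.0124  0.0107 -0.9999] y [-0.06   0.998  0.01 ] z [0.998 0.06  0.013] w 0.998 F [-0.2  0.   0.2]
dyaw 0.1435394114021875 twist shares -0.02087696112785719
shares tool xyz [-0.084  0.002  0.006]
```

Emit:
{"method": "apply_moves", "body": {
  "steps": [
    [-0.05, 0, 0, 0, 0.4],
    [0, 0, 0, 0, -1],
    [0, 0, 0, 0, -1],
    [0, 0, 0, 0, -1],
    [0, 0, 0, 0, -1],
    [0, 0, 0, 0, -1]
  ],
  "squeeze": 70
}}

```text
clock: 3.67
eef_pos: [508.6, 347.4, 0.8]
eef_rot: [37.4, 89.0, 40.9]
ft_force: [0.7, 0.6, -3.0]
gripper_width: 0.564
```

```bash
python3 - <<'E'
from h import *
plan([508.5,346.7,1],93.6)
snap('wrist','w3')
E
```

```text
clock 3.67 p [508.6 347.4   0.8] jaw heading 93.50 xaxis [ 0.0134  0.0116 -0.9998] y [-0.061  0.998  0.011] z [0.998 0.061 0.014] w 0.564 F [ 0.7  0.6 -3. ]
dyaw 0.09704781702173193 twist shares -0.014115032824185162
shares tool xyz [-0.005 -0.024 -0.004]
```

View pics/w3.png

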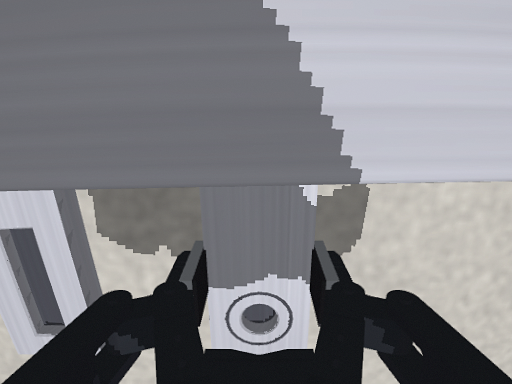

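Emit:
{"method": "apply_moves", "body": {
  "steps": [
    [-0.1, 0, 0.2, 0, -1],
    [-0.03, 0, 0.5, 0, -1],
    [0, 0, 0.6, 0, -1],
    [0, 0, 0.6, 0, -1],
    [0, 0, 0.6, 0, -1],
    [0, 0, 0.5, 0, -1],
    [0, 0, 0.2, 0, -1]
  ]
}}

```text
clock: 4.3
eef_pos: [603.5, 352.2, 2.1]
eef_rot: [49.2, 89.5, 52.9]
ft_force: [1.0, -0.6, -3.0]
gripper_width: 0.564
```

```bash
python3 - <<'E'
from h import *
plan([600,346.7,100],93.6)
snap('side','s1')
crop('side0',145,115,345,265,4,'c6') if 0 else crop('s1',145,95,345,245,4,'c6')
E
```

```text
clock 4.30 p [603.5 352.2   2.1] jaw heading 93.76 xaxis [ 0.0049  0.0065 -1.    ] y [-0.066  0.998  0.006] z [0.998 0.065 0.005] w 0.564 F [ 1.  -0.6 -3. ]
dyaw -0.15705517514570033 twist shares 0.022842749279906965
shares tool xyz [-3.265 -0.156 -0.109]
```

View pics/c6.png

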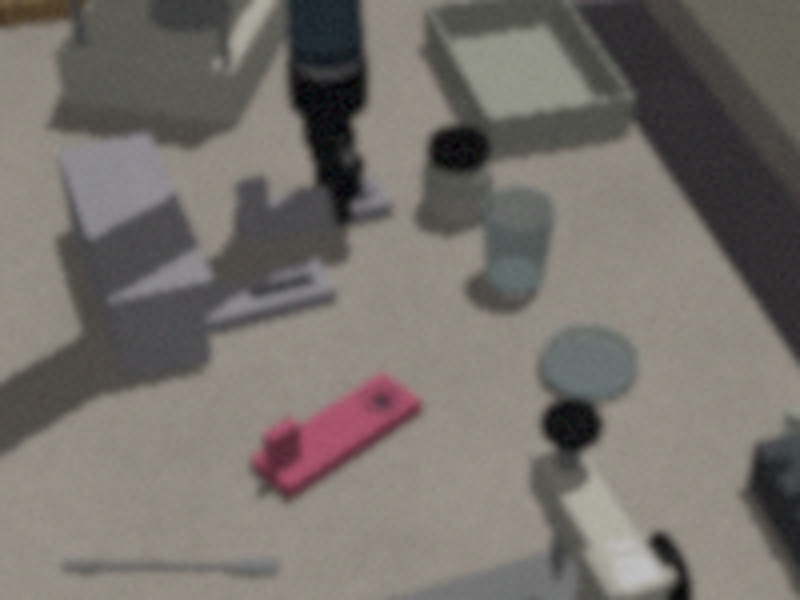

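Emit:
{"method": "apply_moves", "body": {
  "steps": [
    [-0.6, 0, 0, 0, -1],
    [-0.9, 0, 0, 0, -1],
    [-1, 0, 0, 0, -1],
    [-1, 0, 0, 0, -1],
    [-0.9, 0, 0, 0, -1],
    [-0.4, -0.5, 0, 0, -1],
    [0, -0.8, -0.2, 0, -1],
    [0, -1, -0.2, 0, -1],
    [0, -1, -0.2, 0, -1],
    [0, -1, -0.2, 0, -1],
    [0, -1, -0.2, 0, -1],
    [0, -1, -0.2, 0, -1],
    [0, -1, -0.2, 0, -1],
    [0, -1, -0.2, 0, -1],
    [0, -1, -0.2, 0, -1],
    [0, -1, -0.2, 0, -1],
    [0, -1, -0.2, 0, -1],
    [0, -0.8, -0.2, 0, -1],
    [0, -0.5, 0, 0, -1],
    [0, -0.2, 0, -0.2, -1]
  ]
}}

```text
clock: 6.02
eef_pos: [532.1, -45.4, 141.5]
eef_rot: [156.0, 88.4, 162.2]
ft_force: [0.4, 0.3, -2.4]
gripper_width: 0.564
```

```bash
python3 - <<'E'
from h import *
plan([560,-85,160],95.6)
snap('wrist','w4')
E
```

```text
clock 6.02 p [532.1 -45.4 141.5] jaw heading 96.17 xaxis [-0.0265  0.0085 -0.9996] y [-0.107  0.994  0.011] z [ 0.994  0.108 -0.025] w 0.564 F [ 0.4  0.3 -2.4]
dyaw -0.5677444736794683 twist shares 0.08257508646424173
shares tool xyz [-0.653 -1.405  0.766]
```

View pics/w4.png

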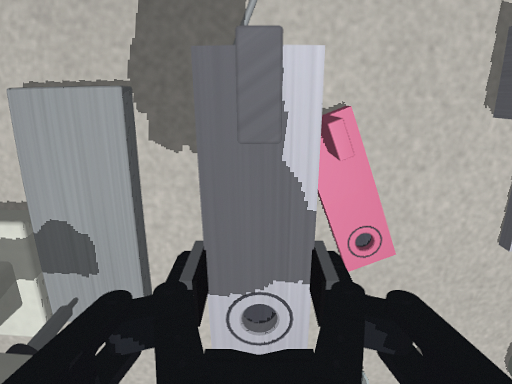

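```bash
python3 - <<'E'
from h import *
crop('w4',0,70,160,330,3,'c7')
im,d,m,T=load('wrist','w4'); dd=cv2.resize(d,None,fx=1,fy=1)
print(d[150:290:30,20:150:10].round(0))
E
```

```text
[[260. 259. 258. 260. 260. 260. 260. 261. 261. 260. 260. 268. 286.]
 [293. 268. 267. 268. 268. 269. 267. 268. 268. 267. 268. 269. 295.]
 [296. 274. 276. 276. 277. 275. 275. 276. 274. 276. 276. 276. 294.]
 [274. 278. 284. 285. 284. 285. 285. 284. 285. 286. 284. 285. 293.]
 [282. 283. 293. 293. 293. 293. 294. 294. 293. 294. 293. 295. 296.]]
```

View pics/c7.png

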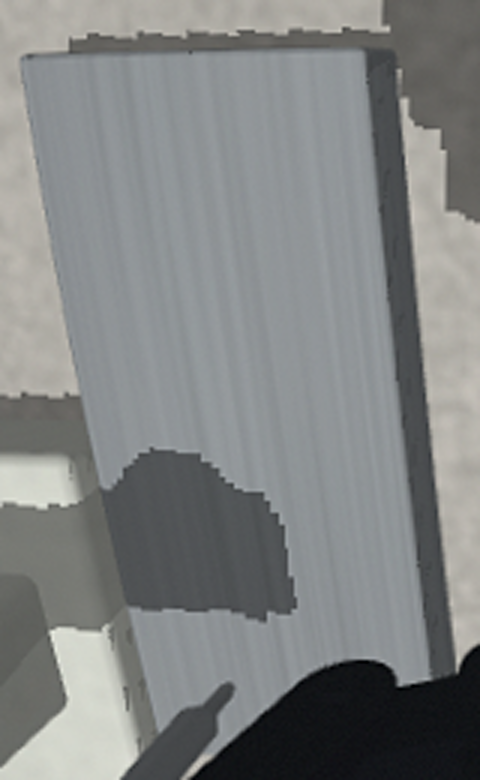

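```bash
python3 - <<'E'
from h import *
im,d,m,T=load('wrist','w4')
f=lambda c,z=25:at_z(m,T,((c[0]+.5)/3-.5,(c[1]+.5)/3-.5+70),z)
P=dict(nl=f((23,58)),nr=f((366,50)),l1=f((78,365)),l2=f((126,600)),r1=f((400,440)),r2=f((428,675)))
for k,v in P.items(): print(k,v.round(1))
for a,b in [('l1','nl'),('l2','nl'),('r1','nr'),('r2','nr')]:
    v=P[a]-P[b]; print(a,np.degrees(np.arctan2(v[1],v[0])).round(2))
v=P['nr']-P['nl']; print('edge',np.degrees(np.arctan2(v[1],v[0]))-90,np.linalg.norm(v))
mid=(P['nr']+P['nl'])/2
for y in (4.5,5.5,6.5): print(mid+180*np.array([np.cos(np.radians(y)),np.sin(np.radians(y)),0]))
print('tip',f((228,688),53), f((231,683),53))
# plate in hand: corners tail
g=lambda uv,z:at_z(m,T,uv,z)
# dimple ring at (259.5,318)
s=r.sense(); print(s['eef_pos'])
E
```

```text
nl [ 467.2 -259.7   25. ]
nr [ 457.7 -161.8   25. ]
l1 [ 555.3 -251.2   25. ]
l2 [ 634.5 -244.5   25. ]
r1 [ 568.5 -152.6   25. ]
r2 [ 650.1 -144.9   25. ]
l1 5.55
l2 5.19
r1 4.74
r2 5.01
edge 5.558432039189867 98.41130909773572
[ 641.91827865 -196.64557006   25.        ]
[ 641.64447428 -193.51597184   25.        ]
[ 641.3160926  -190.39162882   25.        ]
tip [ 641.69144647 -195.83889767   53.        ] [ 639.77383353 -194.74717725   53.        ]
[531.59169763 -46.69467506 141.33704698]
```

```bash
python3 - <<'E'
from h import *
im,d,m,T=load('wrist','w4'); H=np.array(m['hand_eye'])
def intool(uv,x):
    v=H[:3,:3]@ray(m,uv); o=H[:3,3]; return (o+v*(x-o[0])/v[0])
print(H[:3,3])
for uv in [(259.5,318),(193,46),(324.5,45)]: print(uv,intool(uv,-15.2).round(1), d[int(uv[1]),int(uv[0])])
t=intool((200,100),-15.2); print(t); print(d[100,205], (np.linalg.inv(H)@np.r_[t,1])[2])
for uv in [(206,100),(206,200),(300,100),(215,320)]: 
    c=ray(m,uv)*d[uv[1],uv[0]]; print('tool',uv,(H[:3,:3]@c+H[:3,3]).round(1))
plan([532+22.6,-203.2,150],95.2)
E
```

```text
[-143.14196006    0.35919233  -80.6452896 ]
(259.5, 318) [-15.2   0.9  28. ] 163.61078
(193, 46) [-15.2 -24.3 -96.3] 114.91524
(324.5, 45) [-15.2  25.3 -96.7] 115.30014
[-15.2        -22.58668628 -76.41978711]
121.0676 -122.82646229435647
tool (206, 100) [-16.4 -20.  -76.4]
tool (206, 200) [-16.8 -22.  -35.3]
tool (300, 100) [-16.6  16.5 -76.4]
tool (215, 320) [-15.3 -21.4  29.3]
clock 6.07 p [531.6 -46.7 141.3] jaw heading 96.16 xaxis [-0.0274  0.0075 -0.9996] y [-0.107  0.994  0.01 ] z [ 0.994  0.108 -0.026] w 0.568 F [-0.4 -2.8 -2.2]
dyaw -0.9620374292406524 twist shares 0.13992267223059462
shares tool xyz [-0.349 -5.266  0.193]
```

Emit:
{"method": "apply_moves", "body": {
  "steps": [
    [-0.1, -0.5, 0, 0.14, -1],
    [-0.1, -0.9, 0.05, 0, -1],
    [0, -1, 0.05, 0, -1],
    [0, -1, 0.05, 0, -1],
    [0, -0.8, 0.05, 0, -1],
    [0, -0.5, 0, 0, -1],
    [0, -0.2, 0, 0, -1],
    [0, 0, 0, 0, -1],
    [0, 0, 0, 0, -1]
  ]
}}

```text
clock: 6.82
eef_pos: [549.9, -192.9, 144.9]
eef_rot: [152.5, 88.1, 157.9]
ft_force: [0.1, -0.0, -2.8]
gripper_width: 0.564
```

```bash
python3 - <<'E'
from h import *
plan([553.7,-203.7,40],95.2)
E
```

```text
clock 6.82 p [ 549.9 -192.9  144.9] jaw heading 95.41 xaxis [-0.0311  0.0126 -0.9994] y [-0.094  0.995  0.016] z [ 0.995  0.095 -0.03 ] w 0.564 F [ 0.1 -0.  -2.8]
dyaw -0.2093040843301992 twist shares 0.03044204507861539
shares tool xyz [ 3.487 -0.426  0.195]
```

Emit:
{"method": "apply_moves", "body": {
  "steps": [
    [0.5, -0.3, 0.1, 0.03, -1],
    [0.8, -0.12, 0.1, 0, -1],
    [0.8, 0, 0, 0, -1],
    [0.7, 0, 0, 0, -1],
    [0.3, 0, 0, 0, -1],
    [0, 0, 0, 0, -1],
    [0, 0, 0, 0, -1]
  ]
}}

```text
clock: 7.4
eef_pos: [559.1, -188.2, 50.4]
eef_rot: [134.4, 88.0, 140.6]
ft_force: [0.8, -0.0, -2.5]
gripper_width: 0.562
```

```bash
python3 - <<'E'
from h import *
plan([553.7,-203.7,26],95.2)
snap('wrist','w5')
E
```

```text
clock 7.40 p [ 559.1 -188.2   50.4] jaw heading 96.16 xaxis [-0.0271  0.0222 -0.9994] y [-0.107  0.994  0.025] z [ 0.994  0.108 -0.025] w 0.562 F [ 0.8 -0.  -2.5]
dyaw -0.9587780583917436 twist shares 0.13944861595678645
shares tool xyz [ 0.805 -0.516 -0.214]
```

View pics/w5.png

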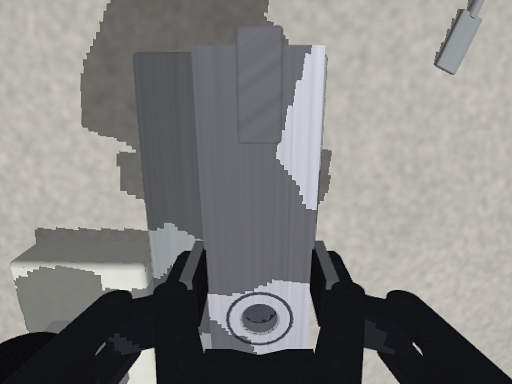

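Emit:
{"method": "apply_moves", "body": {
  "steps": [
    [0, -0.3, -0.1, 0.14, -1],
    [0, -0.25, -0.1, 0, -1],
    [0, -0.05, 0, 0, -1],
    [0, 0, 0, 0, -1]
  ]
}}

```text
clock: 7.78
eef_pos: [558.3, -208.5, 55.0]
eef_rot: [127.3, 88.4, 132.5]
ft_force: [0.5, -1.2, -2.5]
gripper_width: 0.566
```

```bash
python3 - <<'E'
from h import *
plan([553.7,-203.7,26],95.2)
E
```

```text
clock 7.78 p [ 558.3 -208.5   55. ] jaw heading 95.22 xaxis [-0.0188  0.0205 -0.9996] y [-0.091  0.996  0.022] z [ 0.996  0.091 -0.017] w 0.566 F [ 0.5 -1.2 -2.5]
dyaw -0.015754635589971144 twist shares 0.002291418862473965
shares tool xyz [ 0.972  0.151 -0.12 ]
```

Emit:
{"method": "apply_moves", "body": {
  "steps": [
    [0.3, 0.1, -0.1, 0, -1],
    [0.3, 0, -0.03, 0, -1],
    [0.2, 0, 0, 0, -1],
    [0, 0, 0, 0, -1]
  ]
}}

```text
clock: 8.12
eef_pos: [554.3, -207.4, 31.0]
eef_rot: [122.3, 88.6, 127.3]
ft_force: [-0.5, 0.3, -2.9]
gripper_width: 0.561
```

```bash
python3 - <<'E'
from h import *
plan([553.7,-203.7,26],95.2)
E
```

```text
clock 8.12 p [ 554.3 -207.4   31. ] jaw heading 95.03 xaxis [-0.0147  0.0192 -0.9997] y [-0.088  0.996  0.02 ] z [ 0.996  0.088 -0.013] w 0.561 F [-0.5  0.3 -2.9]
dyaw 0.16612870679190905 twist shares -0.024162440963325663
shares tool xyz [ 0.171  0.12  -0.006]
```

Emit:
{"method": "apply_moves", "body": {
  "steps": [
    [0.05, 0.11, 0, -0.02, -1],
    [0.06, 0.02, 0, 0, -1],
    [0.05, 0, 0, 0, -1]
  ]
}}

```text
clock: 8.37
eef_pos: [552.9, -202.8, 25.7]
eef_rot: [125.8, 88.5, 131.0]
ft_force: [-6.6, 1.4, 16.2]
gripper_width: 0.557
```

```bash
python3 - <<'E'
from h import *
plan([553.7,-203.7,26],95.2)
E
```

```text
clock 8.37 p [ 552.9 -202.8   25.7] jaw heading 95.19 xaxis [-0.0174  0.02   -0.9996] y [-0.091  0.996  0.022] z [ 0.996  0.091 -0.015] w 0.557 F [-6.6  1.4 16.2]
dyaw 0.005484806360612993 twist shares -0.0007977327485585346
shares tool xyz [-0.01  -0.032  0.023]
```

Emit:
{"method": "apply_moves", "body": {
  "steps": [
    [0, 0, 0, 0, 0.75],
    [0, 0, 0, 0, 1],
    [0, 0, 0, 0, 1],
    [0, 0, 0, 0, 1]
  ]
}}

```text
clock: 8.7
eef_pos: [555.6, -202.9, 27.7]
eef_rot: [118.8, 88.7, 124.1]
ft_force: [0.3, -0.3, 0.3]
gripper_width: 0.999
```

```bash
python3 - <<'E'
from h import *
plan([532-60*.996,-205.2-60*.09,100],95.2)
snap('wrist','w6')
E
```

```text
clock 8.70 p [ 555.6 -202.9   27.7] jaw heading 95.27 xaxis [-0.0128  0.0189 -0.9997] y [-0.092  0.996  0.02 ] z [ 0.996  0.092 -0.011] w 0.999 F [ 0.3 -0.3  0.3]
dyaw -0.06722851474562219 twist shares 0.009777991112805544
shares tool xyz [-2.379  0.049 -2.816]
```

View pics/w6.png

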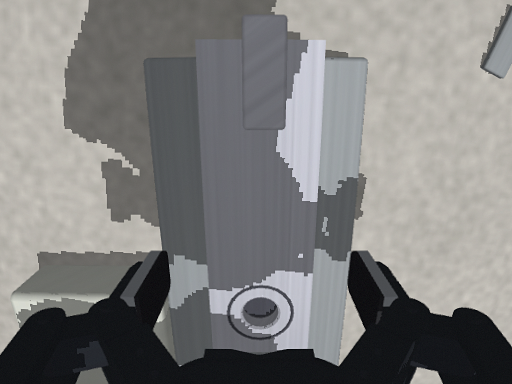

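Emit:
{"method": "apply_moves", "body": {
  "steps": [
    [-0.6, 0, 0, 0, 1],
    [-0.9, 0, 0, 0, 1],
    [-0.9, 0, 0, 0, 1],
    [-0.6, 0, -0.2, 0, 1],
    [0, 0, -0.6, 0, 1],
    [0, 0, -0.8, 0, 1],
    [0, 0, -0.7, 0, 1],
    [0, 0, -0.4, 0, 1],
    [0, 0, 0, 0, 1],
    [0, 0, 0, 0, 1]
  ]
}}

```text
clock: 9.58
eef_pos: [476.9, -211.8, 124.2]
eef_rot: [104.5, 88.9, 109.9]
ft_force: [1.6, -0.2, 0.7]
gripper_width: 1.001
```

```bash
python3 - <<'E'
from h import *
plan([532-60*.996,-205.2-60*.09,100],95.2)
snap('wrist','w7')
E
```

```text
clock 9.58 p [ 476.9 -211.8  124.2] jaw heading 95.43 xaxis [-0.0065  0.0181 -0.9998] y [-0.095  0.995  0.019] z [ 0.995  0.095 -0.005] w 1.001 F [ 1.6 -0.2  0.7]
dyaw -0.23499530533423751 twist shares 0.03417868170676532
shares tool xyz [ 0.807  0.041 -0.148]
```

View pics/w7.png

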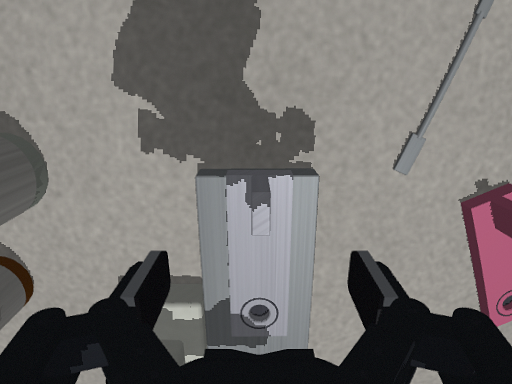

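```bash
python3 - <<'E'
from h import *
crop('w7',180,155,340,355,4,'c8')
E
```

```text
(no output)
```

View pics/c8.png

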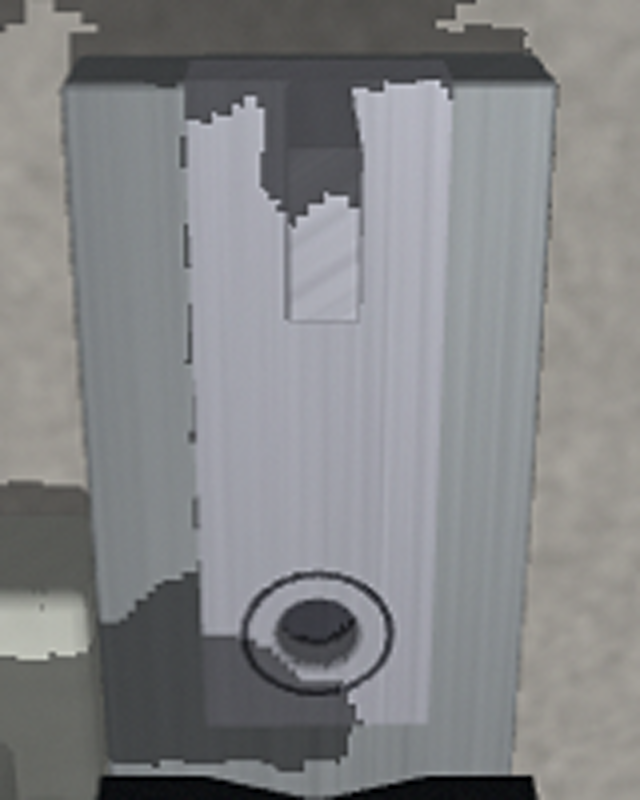

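```bash
python3 - <<'E'
from h import *
im,d,m,T=load('wrist','w7')
f=lambda c,z:at_z(m,T,((c[0]+.5)/4-.5+180,(c[1]+.5)/4-.5+155),z)
P=dict(ring=f((318,631),41),nl=f((206,724),41),nr=f((428,724),41),tl=f((187,64),41),tr=f((450,70),41),snl=f((65,86),25),snr=f((556,84),25),sl=f((103,690),25),sr=f((516,690),25),tabn1=f((290,321),82),tabn2=f((358,321),82),tabf1=f((289,148),82),tabf2=f((360,148),82))
for k,v in P.items(): print(k,v.round(1))
def h(a,b): v=P[a]-P[b]; return np.degrees(np.arctan2(v[1],v[0])).round(2),np.linalg.norm(v).round(1)
for a in [('nl','tl'),('nr','tr'),('nr','nl'),('sl','snl'),('sr','snr'),('snr','snl')]: print(a,h(*a))
mid=(P['snl']+P['snr'])/2; print('mid',mid)
y=np.radians(5.2); ex=np.array([np.cos(y),np.sin(y)]); ey=np.array([-ex[1],ex[0]])
for O in ([641.5,-195.2],mid[:2]+180*ex):
    e=P['ring'][:2]-O; print(O,'ring rel along,lat',e@ex,e@ey)
print('ring along from near edge', (P['ring'][:2]-mid[:2])@ex,(P['ring'][:2]-mid[:2])@ey)
E
```

```text
ring [ 580.8 -199.4   41. ]
nl [ 608.6 -222.1   41. ]
nr [ 604.7 -172.    41. ]
tl [ 456.2 -235.7   41. ]
tr [ 452.9 -187.    41. ]
snl [ 467.  -260.6   25. ]
snr [ 457.8 -162.9   25. ]
sl [ 615.3 -247.3   25. ]
sr [ 607.6 -148.6   25. ]
tabn1 [ 486.9 -213.8   82. ]
tabn2 [ 486.  -202.8   82. ]
tabf1 [ 457.5 -216.6   82. ]
tabf2 [ 456.6 -205.6   82. ]
('nl', 'tl') (np.float64(5.08), np.float64(153.0))
('nr', 'tr') (np.float64(5.62), np.float64(152.5))
('nr', 'nl') (np.float64(94.41), np.float64(50.2))
('sl', 'snl') (np.float64(5.11), np.float64(148.9))
('sr', 'snr') (np.float64(5.44), np.float64(150.5))
('snr', 'snl') (np.float64(95.39), np.float64(98.1))
mid [ 462.37267967 -211.73033621   25.        ]
[641.5, -195.2] ring rel along,lat -60.85400428565024 1.3353006105688348
[ 641.63187142 -195.41647178] ring rel along,lat -60.9657135825635 1.5628333218548098
ring along from near edge 119.03428641743655 1.5628333218548125
```

```bash
python3 - <<'E'
from h import *
plan([471.8,-209.7,70],95.2)
E
```

```text
clock 9.63 p [ 476.9 -211.9  124.1] jaw heading 95.44 xaxis [-0.0072  0.018  -0.9998] y [-0.095  0.995  0.019] z [ 0.995  0.095 -0.005] w 0.999 F [-0.  -0.1 -0.6]
dyaw -0.2396186517393346 twist shares 0.03485112018367522
shares tool xyz [ 1.804  0.057 -0.154]
```

Emit:
{"method": "apply_moves", "body": {
  "steps": [
    [0.3, 0.05, -0.1, 0.03, 1],
    [0.6, 0, -0.05, 0, 1],
    [0.6, 0, 0, 0, 1],
    [0.3, 0, 0, 0, 1],
    [0, 0, 0, 0, 1],
    [0, 0, 0, 0, 1]
  ]
}}

```text
clock: 10.13
eef_pos: [478.2, -208.0, 66.2]
eef_rot: [94.8, 89.0, 100.3]
ft_force: [0.4, -0.8, -0.4]
gripper_width: 0.999
```

```bash
python3 - <<'E'
from h import *
plan([471.8,-209.7,46],95.2)
E
```

```text
clock 10.13 p [ 478.2 -208.    66.2] jaw heading 95.53 xaxis [-0.003   0.0166 -0.9999] y [-0.096  0.995  0.017] z [ 0.995  0.096 -0.001] w 0.999 F [ 0.4 -0.8 -0.4]
dyaw -0.328536963667176 twist shares 0.047783764420810046
shares tool xyz [ 0.675 -0.047 -0.218]
```

Emit:
{"method": "apply_moves", "body": {
  "steps": [
    [0.2, -0.05, -0.2, 0.04, 1],
    [0.3, 0, -0.05, 0, 1],
    [0.2, 0, 0, 0, 1],
    [0, 0, 0, 0, 1],
    [0, 0, 0, 0, 1]
  ]
}}

```text
clock: 10.55
eef_pos: [472.0, -210.4, 44.4]
eef_rot: [86.4, 89.1, 91.7]
ft_force: [0.0, -0.7, 0.3]
gripper_width: 0.999
```

```bash
python3 - <<'E'
from h import *
plan([471.8,-209.7,46],95.2)
snap('wrist','w8')
E
```

```text
clock 10.55 p [ 472.  -210.4   44.4] jaw heading 95.26 xaxis [-5.000e-04  1.570e-02 -9.999e-01] y [-0.092  0.996  0.016] z [0.996 0.092 0.001] w 0.999 F [ 0.  -0.7  0.3]
dyaw -0.06157058506458668 twist shares 0.008955078597969027
shares tool xyz [-0.054  0.024 -0.004]
```

View pics/w8.png

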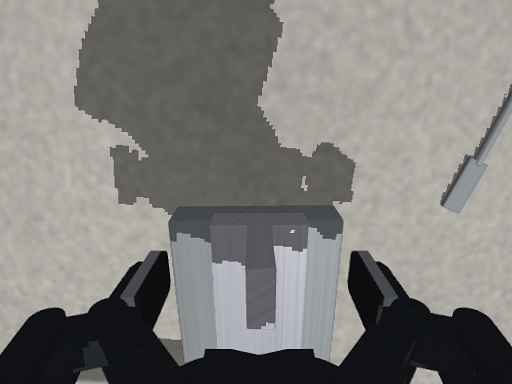

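Emit:
{"method": "apply_moves", "body": {
  "steps": [
    [-0.1, 0, 0, 0, 0.3],
    [0, 0, 0, 0, -0.4],
    [0, 0, 0, 0, -1],
    [0, 0, 0, 0, -1],
    [0, 0, 0, 0, -1],
    [0, 0, 0, 0, -1],
    [0, 0, 0, 0, -1]
  ],
  "squeeze": 35
}}

```text
clock: 11.18
eef_pos: [473.7, -210.9, 49.7]
eef_rot: [71.7, 89.1, 76.9]
ft_force: [-0.4, -0.3, -0.2]
gripper_width: 0.134
```

```bash
python3 - <<'E'
from h import *
plan([471.8,-209.7,46],95.2)
snap('wrist','w9')
E
```

```text
clock 11.18 p [ 473.7 -210.9   49.7] jaw heading 95.27 xaxis [ 0.0035  0.015  -0.9999] y [-0.092  0.996  0.015] z [0.996 0.092 0.005] w 0.134 F [-0.4 -0.3 -0.2]
dyaw -0.06527894293132874 twist shares 0.009494437386443044
shares tool xyz [ 0.124  0.043 -0.06 ]
```

View pics/w9.png

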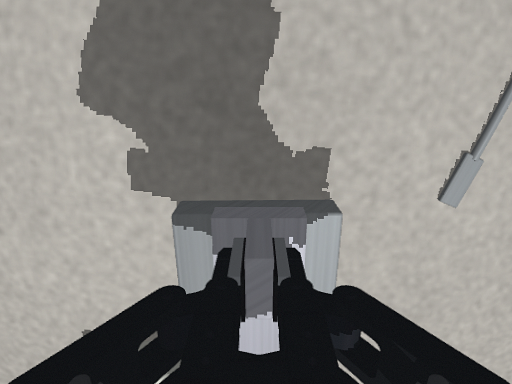

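Emit:
{"method": "apply_moves", "body": {
  "steps": [
    [0.03, 0, 0.15, 0, -1],
    [0.03, -0.02, 0.3, 0, -1],
    [0.03, 0, 0.3, 0, -1],
    [0.03, 0, 0.3, 0, -1],
    [0.03, 0, 0.2, 0, -1],
    [0.02, 0, 0.1, 0, -1],
    [0.01, 0, 0, 0, -1]
  ]
}}

```text
clock: 11.82
eef_pos: [502.4, -213.3, 49.9]
eef_rot: [130.4, 88.4, 135.1]
ft_force: [0.2, 0.3, 1.5]
gripper_width: 0.138
```

```bash
python3 - <<'E'
from h import *
plan([473.7+60.7,-210.9+4.1,49],95.2)
snap('wrist','w10');snap('scene','s2');snap('side','s3')
crop('s2',165,180,285,325,4,'c9');crop('s3',210,180,340,300,5,'c10')
E
```

```text
clock 11.82 p [ 502.4 -213.3   49.9] jaw heading 94.73 xaxis [-0.0198  0.0198 -0.9996] y [-0.082  0.996  0.021] z [ 0.996  0.083 -0.018] w 0.138 F [0.2 0.3 1.5]
dyaw 0.4742770840362738 twist shares -0.06898080569325679
shares tool xyz [0.012 0.126 1.082]
```

View pics/c9.png

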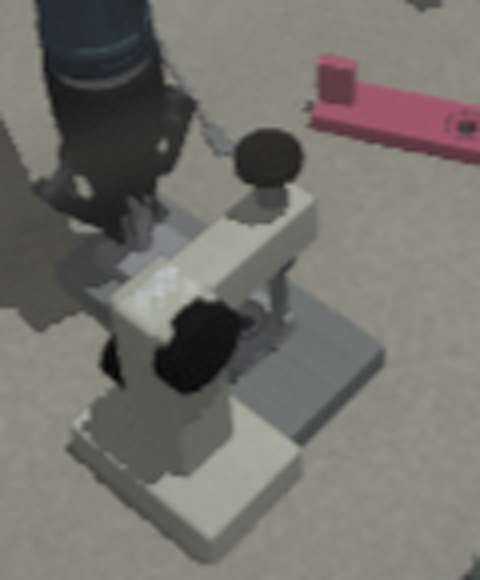

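View pics/w10.png

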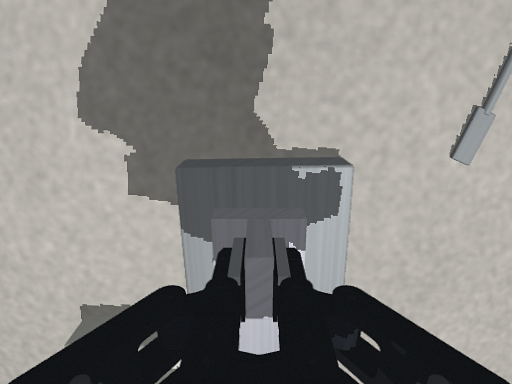

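View pics/c10.png

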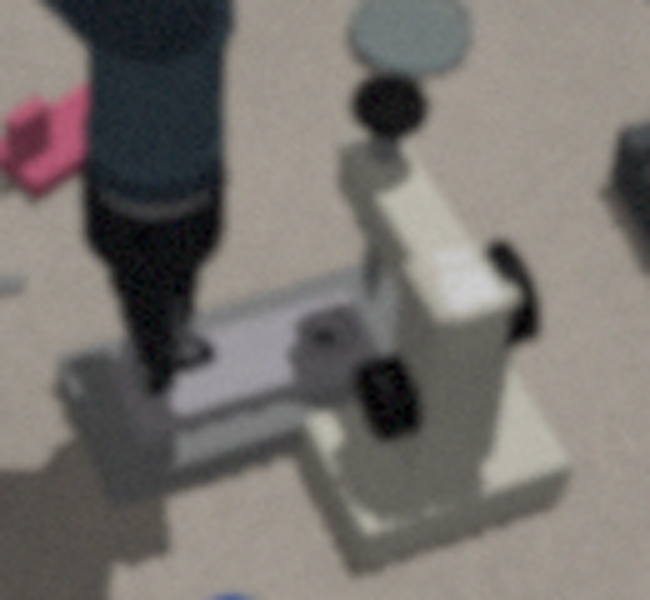

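```bash
python3 - <<'E'
from h import *
for fn in ['w9','w10']:
    im,d,m,T=load('wrist',fn); H=np.array(m['hand_eye'])
    crop(fn,160,140,370,360,3,'c_'+fn)
E
```

```text
(no output)
```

View pics/c_w10.png

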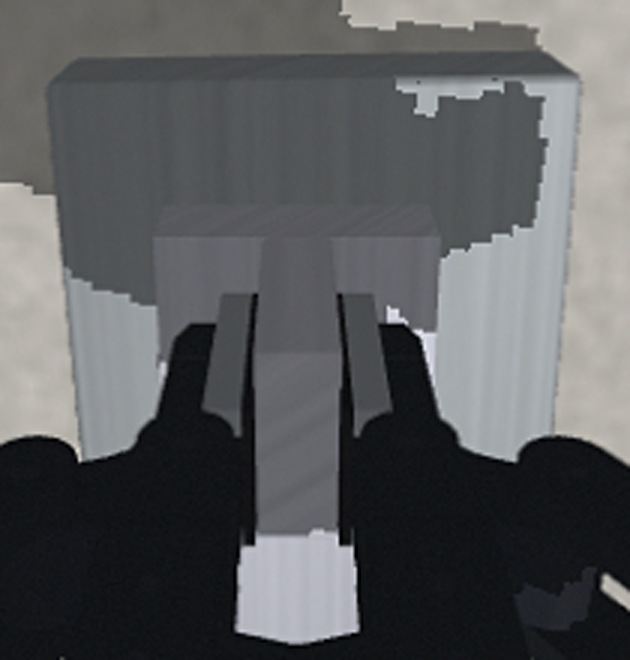

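```bash
cat > m2.py <<'E'
from h import *
import sys
def rel(fn,tl,tr,snl,snr,k=3,o=(160,140),yaw=None):
    im,d,m,T=load('wrist',fn)
    f=lambda c,z:at_z(m,T,((c[0]+.5)/k-.5+o[0],(c[1]+.5)/k-.5+o[1]),z)
    tl,tr,snl,snr=f(tl,41),f(tr,41),f(snl,25),f(snr,25)
    e=snr-snl; a=np.degrees(np.arctan2(e[1],e[0]))-90; e2=tr-tl; b=np.degrees(np.arctan2(e2[1],e2[0]))-90
    print('stage yaw edge %.2f w %.1f plate tail yaw %.2f w %.1f'%(a,np.linalg.norm(e),b,np.linalg.norm(e2)))
    y=np.radians(5.25); ex=np.array([np.cos(y),np.sin(y)]); ey=np.array([-ex[1],ex[0]])
    v=((tl+tr)/2-(snl+snr)/2)[:2]; al,la=v@ex,v@ey
    print('tail rel near edge along %.1f lat %.1f -> dimple to tip: along %.1f, lat(if plate yaw=5.25) %.1f'%(al,la,al+125-180,la))
E
python3 - <<'E'
from m2 import *
rel('w10',(155,236),(440,234),(48,86),(580,79))
# w7 check
rel('w7',(187,64+17),(452,87),(65,86),(556,84),4,(180,155))
E
```

```text
stage yaw edge 5.23 w 98.2 plate tail yaw 4.66 w 49.8
tail rel near edge along 23.6 lat -3.8 -> dimple to tip: along -31.4, lat(if plate yaw=5.25) -3.8
stage yaw edge 5.39 w 98.1 plate tail yaw 3.81 w 49.4
tail rel near edge along -4.5 lat 1.3 -> dimple to tip: along -59.5, lat(if plate yaw=5.25) 1.3
```

Emit:
{"method": "apply_moves", "body": {
  "steps": [
    [0.03, 0.05, 0.2, -0.05, -1],
    [0.03, 0.05, 0.25, -0.05, -1],
    [0.03, 0.03, 0.25, 0, -1],
    [0.02, 0, 0.2, 0, -1],
    [0.02, 0, 0.1, 0, -1],
    [0.02, 0, 0, 0, -1],
    [0.01, 0, 0, 0, -1]
  ]
}}

```text
clock: 12.55
eef_pos: [520.1, -213.5, 49.7]
eef_rot: [148.4, 87.4, 153.3]
ft_force: [-2.8, 0.2, 2.8]
gripper_width: 0.135
```

```bash
python3 - <<'E'
from h import *
plan([473.7+60.7,-210.9+4.1,49],95.2)
snap('wrist','w11')
crop('w11',160,80,370,300,3,'c_w11')
E
```

```text
clock 12.55 p [ 520.1 -213.5   49.7] jaw heading 94.84 xaxis [-0.0409  0.0206 -0.9989] y [-0.084  0.996  0.024] z [ 0.996  0.085 -0.039] w 0.135 F [-2.8  0.2  2.8]
dyaw 0.3553842062753745 twist shares -0.05168853757576649
shares tool xyz [0.009 0.182 0.494]
```

View pics/c_w11.png

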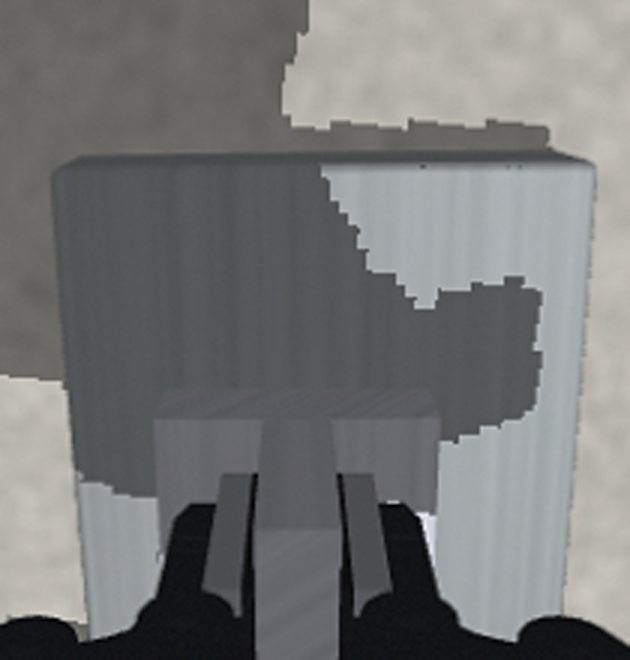

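```bash
python3 - <<'E'
from m2 import *
rel('w11',(154,419),(439,418),(52,172),(596,165),3,(160,80))
E
```

```text
stage yaw edge 5.49 w 98.3 plate tail yaw 4.52 w 50.0
tail rel near edge along 41.8 lat -5.9 -> dimple to tip: along -13.2, lat(if plate yaw=5.25) -5.9
```

Emit:
{"method": "apply_moves", "body": {
  "steps": [
    [0.02, 0.15, 0.1, -0.15, -1],
    [0.02, 0.15, 0.15, -0.1, -1],
    [0.02, 0, 0.1, 0, -1],
    [0.01, 0, 0, 0, -1],
    [0.01, 0, 0, 0, -1]
  ]
}}

```text
clock: 13.02
eef_pos: [526.5, -209.7, 49.6]
eef_rot: [155.1, 87.3, 161.4]
ft_force: [-3.0, 0.5, 4.8]
gripper_width: 0.137
```

```bash
python3 - <<'E'
from h import *
plan([473.7+60.7,-210.9+4.1,49],95.2)
snap('wrist','w12')
crop('w12',160,80,370,300,3,'c_w12')
E
```

```text
clock 13.02 p [ 526.5 -209.7   49.6] jaw heading 96.27 xaxis [-0.0446  0.015  -0.9989] y [-0.109  0.994  0.02 ] z [ 0.993  0.11  -0.043] w 0.137 F [-3.   0.5  4.8]
dyaw -1.0691302004862422 twist shares 0.1554986844249334
shares tool xyz [0.009 0.066 0.273]
```

View pics/c_w12.png

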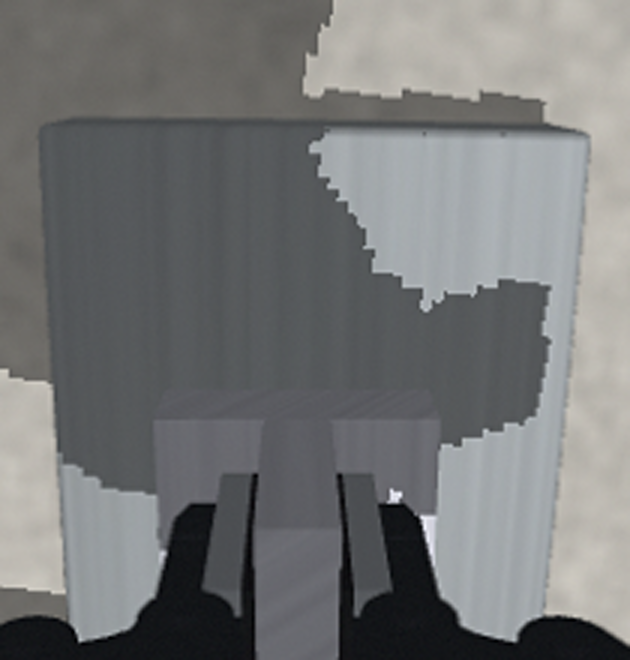

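```bash
python3 - <<'E'
from m2 import *
rel('w12',(153,419),(439,418),(39,131),(589,135),3,(160,80))
snap('scene','s4');snap('side','s5')
crop('s4',200,225,250,280,12,'c11');crop('s5',260,225,320,285,10,'c12')
E
```

```text
stage yaw edge 5.83 w 98.5 plate tail yaw 6.05 w 50.1
tail rel near edge along 48.3 lat -3.0 -> dimple to tip: along -6.7, lat(if plate yaw=5.25) -3.0
```

View pics/c11.png

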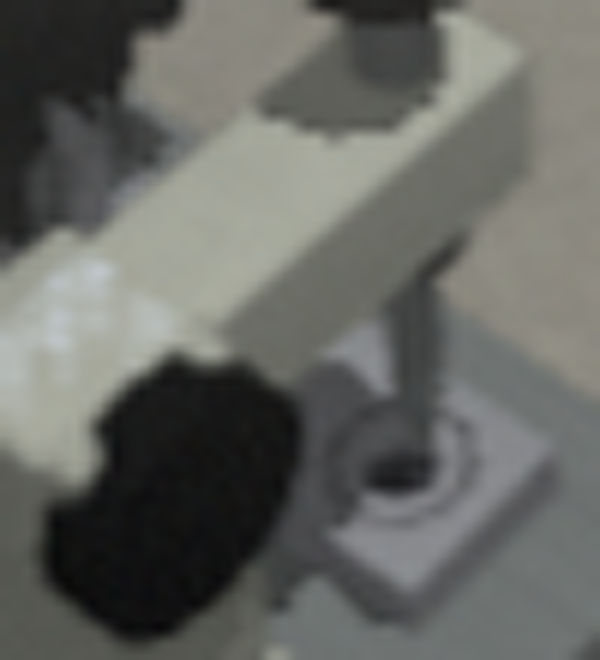

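View pics/c12.png

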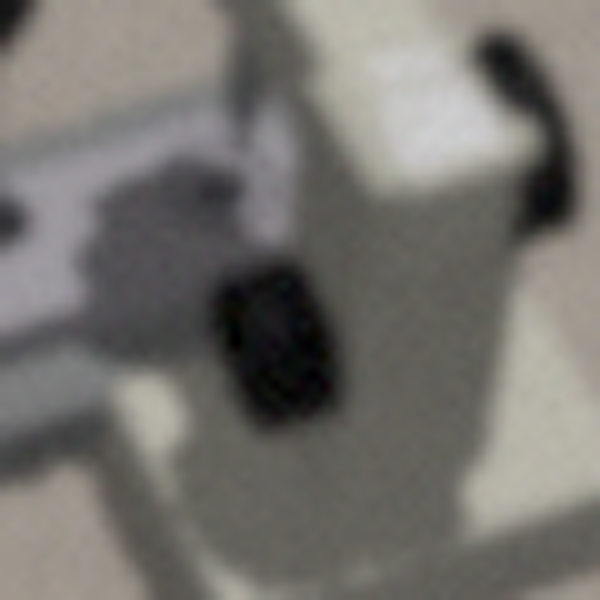

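```bash
cat > m3.py <<'E'
from h import *
y=np.radians(5.25); ex=np.array([np.cos(y),np.sin(y)]); ey=np.array([-ex[1],ex[0]])
def rt(n,fn,k,o,ring,tip):
    im,d,m,T=load(n,fn); f=lambda c,z:at_z(m,T,((c[0]+.5)/k-.5+o[0],(c[1]+.5)/k-.5+o[1]),z)
    a,b=f(ring,41),f(tip,53); e=(a-b)[:2]; print(n,'ring',a.round(1),'tip',b.round(1),'ring-tip along %.1f lat %.1f'%(e@ex,e@ey))
def proj_tip(n,fn,k,o,P):
    im,d,m,T=load(n,fn); q=proj(m,T,P); return ((q[0]-o[0]+.5)*k-.5,(q[1]-o[1]+.5)*k-.5)
E
python3 - <<'E'
from m3 import *
rt('scene','s4',12,(200,225),(402,466),(422,450))
rt('side','s5',10,(260,225),(215,178),(240,135))
for n,fn,k,o in [('scene','s4',12,(200,225)),('side','s5',10,(260,225))]:
    print(n,proj_tip(n,fn,k,o,[641.5,-195.3,53]))
E
```

```text
scene ring [ 637.6 -198.1   41. ] tip [ 644.7 -197.8   53. ] ring-tip along -7.1 lat 0.3
side ring [ 632.6 -195.2   41. ] tip [ 641.1 -190.9   53. ] ring-tip along -8.9 lat -3.5
scene (np.float64(420.69449126856966), np.float64(435.54683589665683))
side (np.float64(246.1631977560246), np.float64(145.91103685179417))
```

Emit:
{"method": "apply_moves", "body": {
  "steps": [
    [0.02, 0.08, 0.15, 0, -1],
    [0.02, 0.04, 0.15, 0, -1],
    [0.01, 0, 0.05, 0, -1],
    [0.01, 0, 0, 0, -1],
    [0.01, 0, 0, 0, -1]
  ]
}}

```text
clock: 13.58
eef_pos: [531.3, -208.6, 49.5]
eef_rot: [159.6, 86.8, 165.7]
ft_force: [-2.9, -0.1, 7.1]
gripper_width: 0.133
```

```bash
python3 - <<'E'
from h import *
plan([473.7+60.7,-210.9+4.1,49],95.2)
snap('wrist','w13')
crop('w13',160,80,370,300,3,'c_w13')
snap('scene','s6');snap('side','s7')
crop('s6',200,225,250,280,12,'c13');crop('s7',260,225,320,285,10,'c14')
E
```

```text
clock 13.58 p [ 531.3 -208.6   49.5] jaw heading 96.03 xaxis [-0.0539  0.0138 -0.9985] y [-0.105  0.994  0.019] z [ 0.993  0.106 -0.052] w 0.133 F [-2.9 -0.1  7.1]
dyaw -0.8329236743710169 twist shares 0.12114383779652796
shares tool xyz [0.012 0.05  0.111]
```

View pics/c_w13.png

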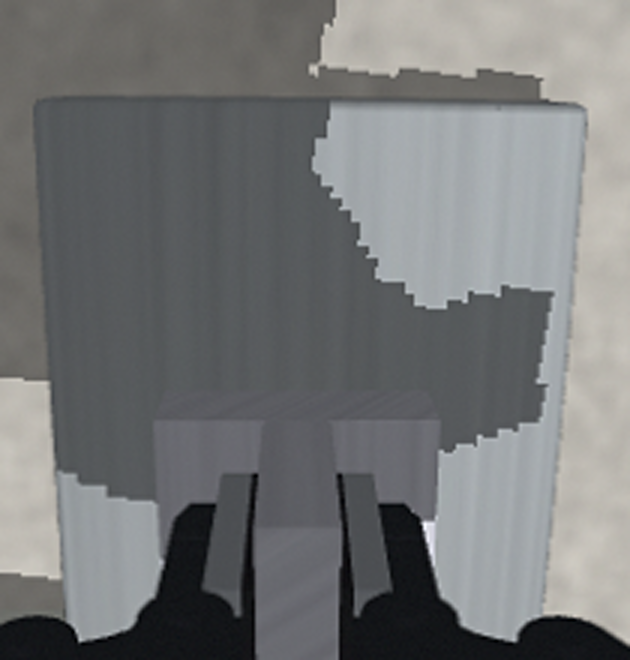

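View pics/c13.png

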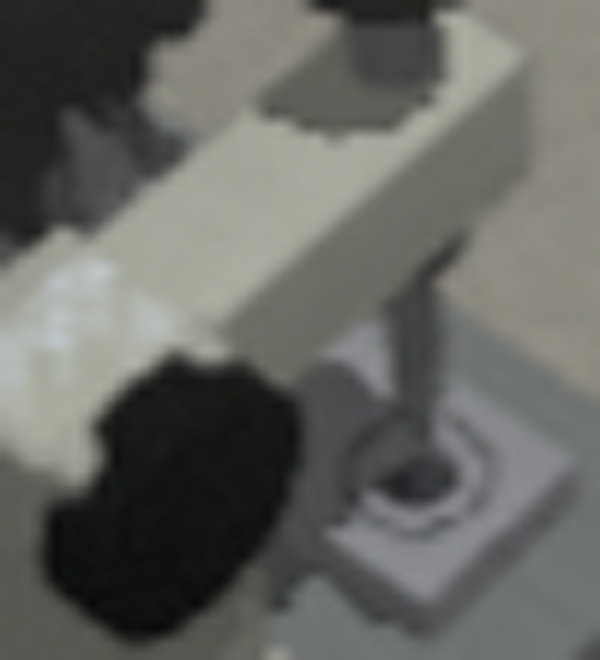

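View pics/c14.png

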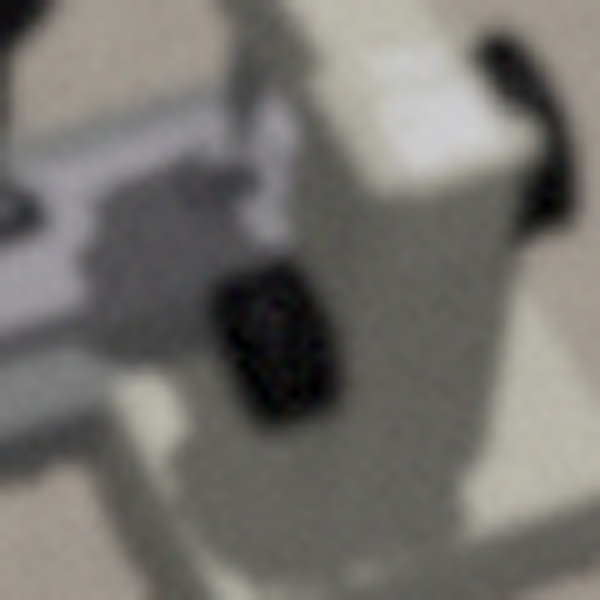

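```bash
python3 - <<'E'
from m3 import *
from m2 import rel
rel('w13',(153,420),(439,420),(34,102),(588,106),3,(160,80))
A=('scene','s6',12,(200,225)); B=('side','s7',10,(260,225))
for z in (41,53,70,100): print(z,np.round(proj_tip(*A,[641.5,-195.3,z]),0),np.round(proj_tip(*B,[641.5,-195.3,z]),0))
print('dimple moved in scene',)
for c in [(420,474)]:
  rt(*A,c,(420,440))
rt(*B,(235,180),(240,138))
E
```

```text
stage yaw edge 5.64 w 98.8 plate tail yaw 5.62 w 50.2
tail rel near edge along 53.8 lat -2.5 -> dimple to tip: along -1.2, lat(if plate yaw=5.25) -2.5
41 [423. 469.] [243. 172.]
53 [421. 436.] [246. 146.]
70 [417. 387.] [250. 109.]
100 [411. 300.] [257.  41.]
dimple moved in scene
scene ring [ 642.1 -196.8   41. ] tip [ 642.3 -196.2   53. ] ring-tip along -0.3 lat -0.5
side ring [ 638.  -197.6   41. ] tip [ 640.8 -192.    53. ] ring-tip along -3.2 lat -5.3
```

Emit:
{"method": "apply_moves", "body": {
  "steps": [
    [0, 0.08, 0.07, 0, -1],
    [0, 0, 0, 0, -1],
    [0, 0, 0, 0, -1]
  ]
}}

```text
clock: 13.98
eef_pos: [533.0, -207.3, 49.5]
eef_rot: [161.3, 86.9, 167.3]
ft_force: [-3.7, 0.1, 6.0]
gripper_width: 0.133
```

```bash
python3 - <<'E'
from h import *
plan([473.7+60.7,-210.9+4.1,49],95.2)
E
```

```text
clock 13.98 p [ 533.  -207.3   49.5] jaw heading 95.97 xaxis [-0.0531  0.0119 -0.9985] y [-0.104  0.994  0.017] z [ 0.993  0.105 -0.052] w 0.133 F [-3.7  0.1  6. ]
dyaw -0.7662822463939563 twist shares 0.11145123499294152
shares tool xyz [0.013 0.011 0.05 ]
```

Emit:
{"method": "apply_moves", "body": {
  "steps": [
    [0, 0, 0, 0, -0.4],
    [0, 0, 0, 0, 0.2],
    [0, 0, 0, 0, 1],
    [0, 0, 0, 0, 1],
    [0, 0, 0, 0, 1],
    [-0.4, 0, 0, 0, 1],
    [-0.7, 0, 0, 0, 1],
    [-0.7, 0, 0, 0, 1],
    [-0.4, 0, 0.1, 0, 1],
    [0, 0, 0.1, 0, 1],
    [0, 0, 0, 0, 1]
  ]
}}

```text
clock: 14.9
eef_pos: [540.9, -204.7, 116.4]
eef_rot: [160.0, 86.5, 166.2]
ft_force: [0.7, 0.2, -1.1]
gripper_width: 0.997
```

```bash
python3 - <<'E'
from h import *
plan([550,-204,115],95.2)
snap('wrist','w14')
E
```

```text
clock 14.90 p [ 540.9 -204.7  116.4] jaw heading 96.10 xaxis [-0.0596  0.0147 -0.9981] y [-0.106  0.994  0.021] z [ 0.993  0.107 -0.058] w 0.997 F [ 0.7  0.2 -1.1]
dyaw -0.8998744754838839 twist shares 0.1308814370987564
shares tool xyz [ 0.027 -0.008  0.306]
```

View pics/w14.png

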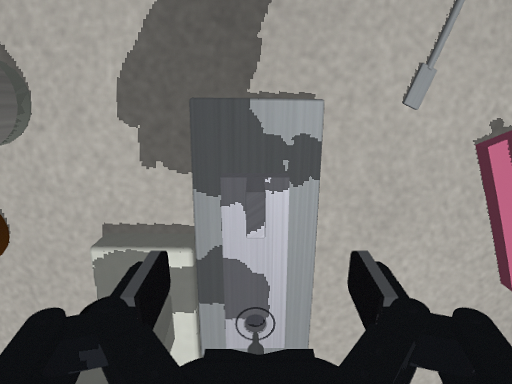

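Tip and dimple are both visible around (255,325). Enlarging.

```bash
python3 - <<'E'
from h import *
crop('w14',215,290,295,355,9,'c15'); crop('w14',170,80,340,355,2,'c16')
E
```

```text
(no output)
```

View pics/c15.png

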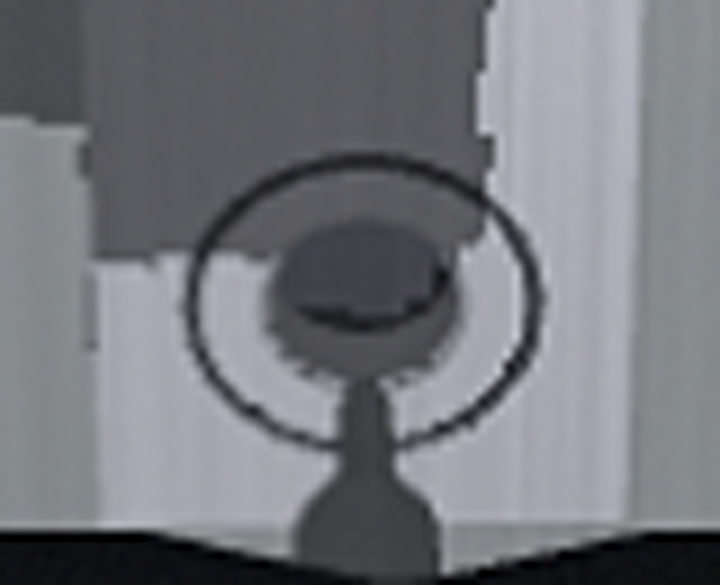

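View pics/c16.png

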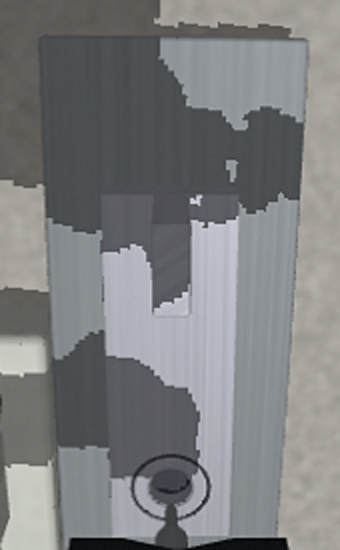

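```bash
python3 - <<'E'
from m3 import *
rt('wrist','w14',9,(215,290),(364,302),(366,386))
rt('wrist','w14',9,(215,290),(364,300),(366,392))
rt('wrist','w14',9,(215,290),(364,304),(366,382))
E
```

```text
wrist ring [ 641.3 -194.9   41. ] tip [ 640.9 -194.9   53. ] ring-tip along 0.4 lat -0.0
wrist ring [ 641.1 -194.9   41. ] tip [ 641.6 -194.8   53. ] ring-tip along -0.5 lat -0.1
wrist ring [ 641.5 -194.9   41. ] tip [ 640.5 -194.9   53. ] ring-tip along 1.0 lat -0.0
```

Emit:
{"method": "apply_moves", "body": {
  "steps": [
    [-0.6, 0, -0.1, 0.1, 1],
    [-0.9, 0, -0.1, 0, 1],
    [-1, 0, 0, 0, -1],
    [-1, 0, 0, 0, -1],
    [-1, 0, 0, 0, -1],
    [-0.9, 0, 0, 0, -1],
    [-0.5, 0, 0, 0, -1],
    [-0.1, 0, 0, 0, -1],
    [0, 0, 0, 0, -1],
    [0, 0, 0, 0, -1]
  ]
}}

```text
clock: 15.78
eef_pos: [538.3, -206.2, 291.5]
eef_rot: [161.3, 85.0, 166.7]
ft_force: [-0.8, -0.2, -0.7]
gripper_width: 0.001
```

```bash
python3 - <<'E'
from h import *
plan([641.3,-195,270],95.2)
E
```

```text
clock 15.78 p [ 538.3 -206.2  291.5] jaw heading 95.29 xaxis [-0.0847  0.02   -0.9962] y [-0.092  0.995  0.028] z [ 0.992  0.094 -0.082] w 0.001 F [-0.8 -0.2 -0.7]
dyaw -0.09144981469425773 twist shares 0.013300836389612408
shares tool xyz [0.431 0.035 3.499]
```

Emit:
{"method": "apply_moves", "body": {
  "steps": [
    [0, 0.02, 0.5, 0, -1],
    [0, 0.02, 0.8, 0, -1],
    [0, 0, 0.8, 0, -1],
    [0, 0, 0.7, 0, -1],
    [0, 0, 0.4, 0, -1],
    [0, 0, 0.1, 0, -1],
    [0, 0, 0, 0, -1],
    [0, 0, 0, 0, -1]
  ]
}}

```text
clock: 16.45
eef_pos: [629.2, -193.5, 262.5]
eef_rot: [161.3, 83.1, 166.4]
ft_force: [0.4, -1.4, -0.7]
gripper_width: -0.001
```

```bash
python3 - <<'E'
from h import *
plan([641.3,-195,235],95.2)
E
```

```text
clock 16.45 p [ 629.2 -193.5  262.5] jaw heading 95.03 xaxis [-0.1166  0.0282 -0.9928] y [-0.088  0.995  0.039] z [ 0.989  0.092 -0.114] w -0.001 F [ 0.4 -1.4 -0.7]
dyaw 0.16687061612525156 twist shares -0.024270347301809853
shares tool xyz [ 0.862 -0.119  0.499]
```

Emit:
{"method": "apply_moves", "body": {
  "steps": [
    [0.3, -0.05, 0.25, 0, -1],
    [0.3, -0.02, 0.1, 0, -1],
    [0.1, 0, 0, 0, -1],
    [0, 0, 0, 0, -1],
    [0, 0, 0, 0, -1]
  ]
}}

```text
clock: 16.87
eef_pos: [633.5, -195.4, 236.1]
eef_rot: [161.4, 82.8, 166.4]
ft_force: [0.1, -0.6, 0.1]
gripper_width: 0.002
```

```bash
python3 - <<'E'
from h import *
plan([635,-195,222],95.2)
snap('scene','s8'); crop('s8',170,130,290,250,5,'c17'); snap('side','s9'); crop('s9',230,120,350,280,4,'c18')
E
```

```text
clock 16.87 p [ 633.5 -195.4  236.1] jaw heading 94.83 xaxis [-0.1221  0.0296 -0.9921] y [-0.084  0.996  0.04 ] z [ 0.989  0.088 -0.119] w 0.002 F [ 0.1 -0.6  0.1]
dyaw 0.37443533814114005 twist shares -0.05445941238650999
shares tool xyz [ 0.462 -0.011  0.106]
```

View pics/c17.png

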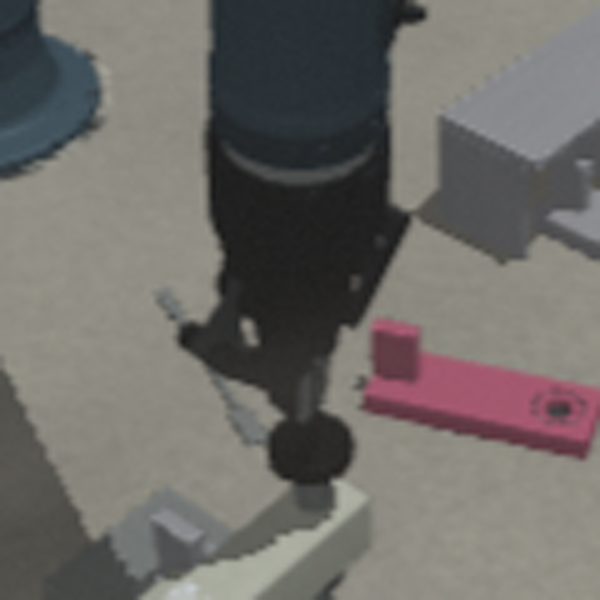

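View pics/c18.png

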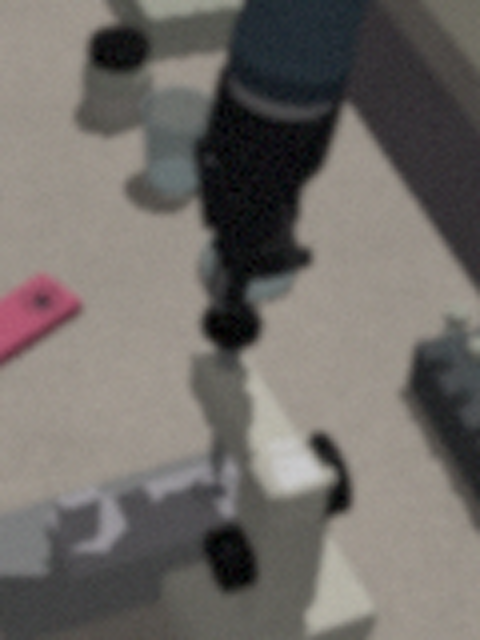

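Emit:
{"method": "apply_moves", "body": {
  "steps": [
    [0.2, 0, 0.06, 0, -1],
    [0.2, 0, 0.02, 0, -1],
    [0.15, 0, 0.02, 0, -1]
  ]
}}

```text
clock: 17.22
eef_pos: [636.3, -195.5, 221.8]
eef_rot: [161.3, 83.2, 166.3]
ft_force: [-0.2, -0.0, 0.1]
gripper_width: -0.002
```

```bash
python3 - <<'E'
from h import *
plan([635,-195,205],95.2)
E
```

```text
clock 17.22 p [ 636.3 -195.5  221.8] jaw heading 94.81 xaxis [-0.1154  0.0282 -0.9929] y [-0.084  0.996  0.038] z [ 0.99   0.088 -0.113] w -0.002 F [-0.2 -0.   0.1]
dyaw 0.38728449353976657 twist shares -0.056328246284896966
shares tool xyz [0.563 0.    0.021]
```

Emit:
{"method": "apply_moves", "body": {
  "steps": [
    [0.2, 0, 0.02, 0, -1],
    [0.2, 0, 0.02, 0, -1],
    [0.2, 0, 0.02, 0, -1],
    [0.15, 0, 0.02, 0, -1]
  ]
}}

```text
clock: 17.55
eef_pos: [636.6, -195.7, 204.5]
eef_rot: [161.2, 83.3, 166.2]
ft_force: [-6.8, 1.7, 22.4]
gripper_width: 0.001
```

```bash
python3 - <<'E'
from h import *
plan([635,-195,205],95.2)
E
```

```text
clock 17.55 p [ 636.6 -195.7  204.5] jaw heading 94.80 xaxis [-0.1135  0.028  -0.9931] y [-0.084  0.996  0.038] z [ 0.99   0.087 -0.111] w 0.001 F [-6.8  1.7 22.4]
dyaw 0.4002375101866278 twist shares -0.05821218618950833
shares tool xyz [-0.009  0.027 -0.051]
```

Emit:
{"method": "apply_moves", "body": {
  "steps": [
    [0.08, 0, 0, 0, -1],
    [0.08, 0, 0, 0, -1],
    [0.08, 0, 0, 0, -1]
  ]
}}

```text
clock: 17.8
eef_pos: [636.5, -195.6, 204.9]
eef_rot: [160.1, 83.4, 165.0]
ft_force: [-2.9, 0.8, 8.6]
gripper_width: -0.001
```

```bash
python3 - <<'E'
from h import *
plan([635,-195,205],95.2)
snap('scene','s10'); crop('s10',200,205,260,285,8,'c19')
E
```

```text
clock 17.80 p [ 636.5 -195.6  204.9] jaw heading 94.79 xaxis [-0.1104  0.0295 -0.9935] y [-0.083  0.996  0.039] z [ 0.99   0.087 -0.107] w -0.001 F [-2.9  0.8  8.6]
dyaw 0.40714238825846394 twist shares -0.05921645999619415
shares tool xyz [ 0.001  0.023 -0.048]
```

View pics/c19.png

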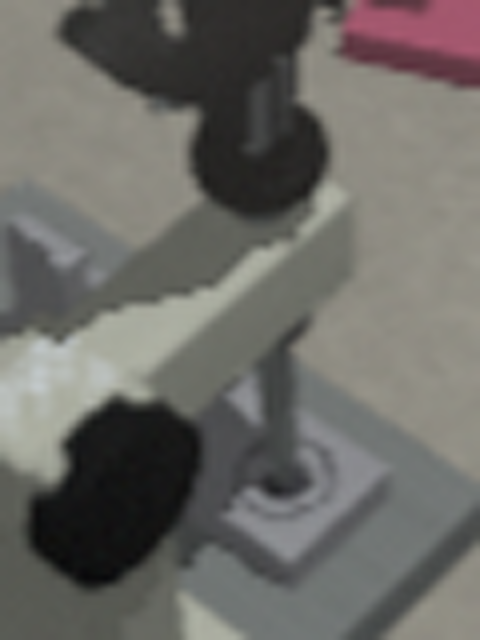

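Emit:
{"method": "apply_moves", "body": {
  "steps": [
    [0.14, 0, 0, 0, -1],
    [0.14, 0, 0, 0, -1],
    [0.14, 0, 0, 0, -1],
    [0.14, 0, 0, 0, -1]
  ]
}}

```text
clock: 18.18
eef_pos: [636.5, -195.6, 204.7]
eef_rot: [157.8, 83.8, 162.8]
ft_force: [-3.0, 2.4, 14.7]
gripper_width: -0.001
```

Emit:
{"method": "apply_moves", "body": {
  "steps": [
    [0.16, 0, 0, 0, -1],
    [0.16, 0, 0, 0, -1],
    [0.16, 0, 0, 0, -1],
    [0.16, 0, 0, 0, -1],
    [0.16, 0, 0, 0, -1],
    [0.16, 0, 0, 0, -1],
    [0.16, 0, 0, 0, -1],
    [0.16, 0, 0, 0, -1]
  ]
}}

```text
clock: 18.85
eef_pos: [636.5, -195.6, 204.5]
eef_rot: [151.2, 84.6, 156.1]
ft_force: [-5.9, 2.2, 17.3]
gripper_width: 0.004
```

```bash
python3 - <<'E'
from h import *
plan([635,-195,205],95.2)
snap('scene','s11'); crop('s11',200,205,260,285,8,'c20')
E
```

```text
clock 18.85 p [ 636.5 -195.6  204.5] jaw heading 94.79 xaxis [-0.0861  0.0382 -0.9956] y [-0.083  0.995  0.045] z [ 0.993  0.087 -0.083] w 0.004 F [-5.9  2.2 17.3]
dyaw 0.40894153472321193 twist shares -0.05947813524232305
shares tool xyz [-0.011  0.025 -0.05 ]
```

View pics/c20.png

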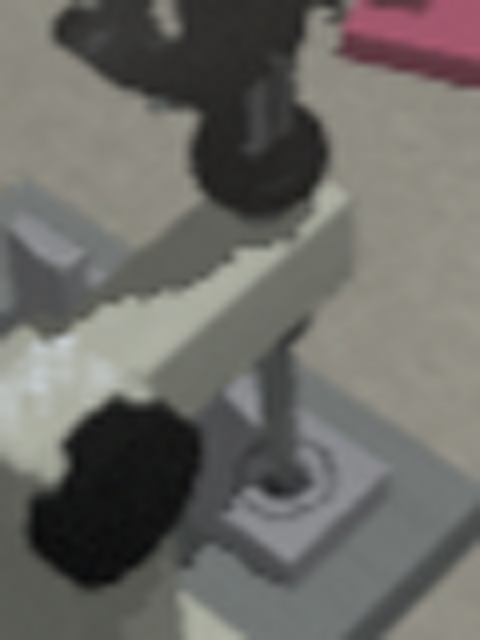

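Held at the stop (17 N against a 9 N spring, z steady at 204.5–204.9). Now lift off.

Emit:
{"method": "apply_moves", "body": {
  "steps": [
    [-0.2, 0, 0, 0, -1],
    [-0.4, 0, 0, 0, -1],
    [-0.7, 0, 0, 0, -1],
    [-0.9, 0, 0, 0, -1],
    [-0.9, 0, 0, 0, -1],
    [-0.6, 0, -0.2, 0, -1],
    [0, 0, -0.6, 0, -1],
    [0, 0, -0.8, 0, -1],
    [0, 0, -0.8, 0, -1],
    [0, 0, -0.5, 0, -1],
    [0, 0, 0, 0, -1],
    [0, 0, 0, 0, -1],
    [0, 0, 0, 0, -1]
  ]
}}

```text
clock: 19.98
eef_pos: [560.2, -207.0, 326.7]
eef_rot: [149.9, 84.9, 154.9]
ft_force: [0.3, -0.7, 0.1]
gripper_width: -0.003
```

```bash
python3 - <<'E'
from h import *
plan([550,-204,115],95.2)
snap('wrist','w15'); snap('scene','s12'); snap('side','s13'); crop('s12',165,180,285,325,4,'c21')
E
```

```text
clock 19.98 p [ 560.2 -207.   326.7] jaw heading 94.94 xaxis [-0.0799  0.0374 -0.9961] y [-0.086  0.995  0.044] z [ 0.993  0.089 -0.076] w -0.003 F [ 0.3 -0.7  0.1]
dyaw 0.25932791532649446 twist shares -0.03771771637316995
shares tool xyz [ 7.059 -0.184  0.211]
```

View pics/c21.png

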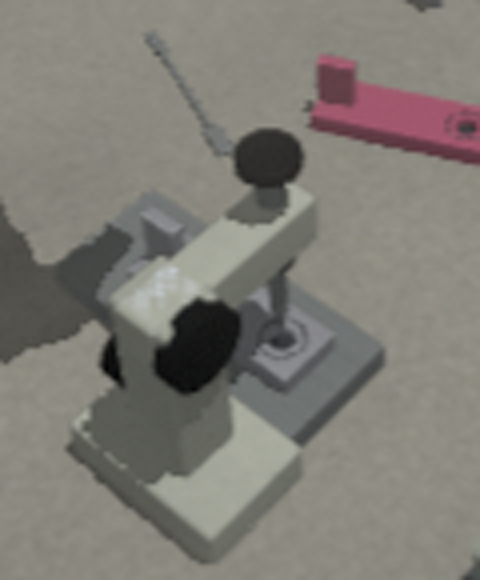

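View pics/s12.png

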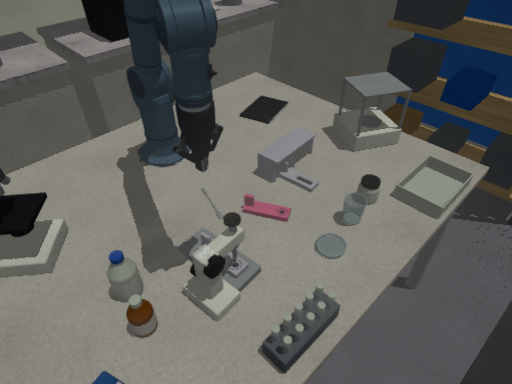

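View pics/w15.png

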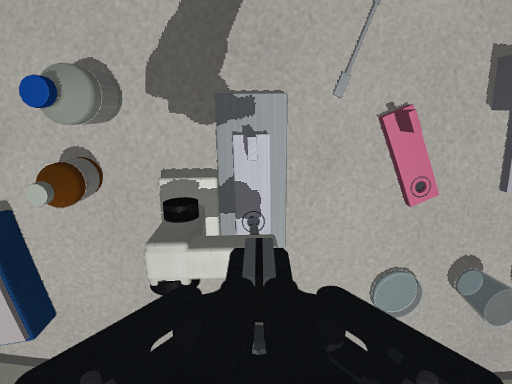

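The plunger is back up, with its head at the original scene pixel (233,219). The dimple sits under the tip, everything else is where it was, and the robot is touching nothing, so I'm handing in.

```bash
python3 - <<'E'
from h import *
print(r.sign_off())
E
```

```text
the job is handed in; nothing more can be done
None
```

The job is done and handed in at about 20 s on the robot's clock. I had no verdict back.

**What I did:**
- **Rack:** I drew the round-dimple plate, from the far (+y) bay, about 95 mm straight out before raising it.
- **Placing:** I set it on the near end of the stage with the dimple measured 60.9 mm short of the tip, and let go.
- **Sliding:** I took it by the tab and slid it along the stage in small corrected steps, then let go.
- **Pressing:** I pressed the plunger head to its stop. The tool stayed at a steady 204.5–204.9 mm for about 1.3 s, then I lifted off.

**Last checks:**
- **Centring:** A wrist picture before the press put the dimple within about 1 mm of the tip along the stage and about 0 mm across.
- **Press:** The downward force was 14.7 N and then 17.3 N over the last second, against a 9 N spring. It had read 8.6 N early in the hold, so I pressed harder from there.
- **Afterwards:** The head is back at its original height, the dimple is under the tip, and the slot plate, pink plate and other objects look unmoved.

**What disagreed:**
- **Mid-slide views:** The wrist, scene and side views differed by up to about 5 mm across the stage. The side view was the blurry one, so I relied on the close wrist picture.
- **Tool tilt:** The tool tilted about 3° while sliding and up to 7° near the press. I saw no sign that this moved the plate.

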